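# Fetch the pivot rod from behind the jar and tin

### The job

Stand the jar and the square tin over in the side tray, so that you can get at the steel pivot rod behind them; only when both are out of the way, take the rod and lay it centred in the two notches of the pivot jig. Then put the jar back in the middle of the round mat and the tin back in the middle of the square mat. Keep the jar and tin upright throughout and do not disturb the spare bulb.

Things in the scene. Friction and masses are not known exactly. Their poses are not given: they have to be found in the camera images.
- jar: closed round amber glass jar with a steel screw cap, loose, standing upright on the round mat: body 54 mm diameter, straight-sided from its foot to 80 mm, cap 46 mm diameter, 98 mm tall in all, 0.17 to 0.35 kg. Origin: centre of its underside, z up. Grip its body about 66 mm above the underside.
- tin: closed square steel tin with dark lid and a tiny brass button on top, loose, upright on the square mat: 52 x 52 mm, straight-sided, 92 mm tall (96 with button), 0.15 to 0.31 kg. Origin: centre of its underside, z up, x and y square to its sides. Grip it across two parallel sides about 66 mm above the underside.
- rod: plain steel pivot rod, loose, 10 mm diameter, 150 mm long, 0.09 kg. Origin: its middle, on its axis; x along the rod. Starts level in two small wooden V notches (64 mm either side of its middle, 10 mm wide) of the 12 mm thick stock board, on the far side of jar and tin, parallel to the line through the mats' centres and 52 mm behind it; axis 37 mm above the bench, 25 mm above the board.
- round_mat: round grey felt mat, 78 mm diameter, 6 mm thick, fixed on the stock board: the jar's own place. Origin: centre of its underside, 12 mm above the bench (mat's top 18 mm above the bench). Its x axis points square across the row of mats towards the rod. The two mats' centres are 100 mm apart; which is left varies.
- square_mat: square grey felt mat, 78 x 78 mm, 6 mm thick, fixed on the stock board: the tin's own place. Origin: centre of its underside, 12 mm above the bench (top of mat 18 mm above the bench). Its x axis points square across the row of mats towards the rod.
- side_tray: low wooden tray, fixed, empty, 220 x 125 mm outside; rim 5 mm thick, 10 mm high; inner floor 4 mm above the bench: the side area, with room for jar and tin side by side along its length (centres about 104 mm apart). Origin: its centre at bench height; x along its 220 mm length, y across, z up. Left or right of the stock board.
- jig: pivot jig, fixed: aluminium base plate 160 x 56 x 10 mm with two brass V notches, each 16 mm wide, 50 mm either side of its centre on its long axis. Origin: its centre at bench height; x along its length, the direction the rod must lie (either way round). V bottom 28 mm, mouth 41 mm above the bench, 25 mm wide; a seated rod's axis is 35 mm above the bench. Across the board from the tray.
- bulb: spare frosted bulb with brass bayonet cap, loose, lying on the bench between the robot and the stock board: globe 60 mm diameter, about 105 mm long. Origin: on the bench under the globe's centre; x points along it to the cap. To be left alone.
There are look-alikes about, which are no part of the job. Leave any pink, purple or red look-alike of the tin alone.

How it is judged:
By the outcome, as a careful person would: the job done as asked, in the order asked, and still so for the second after the job is handed in, with the robot touching nothing.
It also fails if it takes over 125 s, if anything falls off the work surface, if the arm or the gripper's body presses on something with over 40 N, if the wrist force passes 120 N, or if a joint passes its speed limit or range.

### The arm

A 6-joint arm with a two-finger parallel gripper is mounted at the origin on the work surface. World frame = base frame: x ahead of the robot, y to its left, z up, the work surface at z = 0. Lengths are in m, angles in degrees, forces in N, time in s.
With the tool pointing down it reaches from about 0.35 to 0.975 m from the base axis. Payload 17.4 kg.
Tool frame: the origin (TCP) lies at the very end of the fingers, on their centre line; the grasp point (between the pads) lies 19 mm behind it; z points along the fingers, y is the direction in which the jaws open and shut (so a half turn about z gives the same grasp; the last joint's range is limited). The gripper opens to 85 mm and grips with 20 to 120 N. Pads are 22 mm wide; open, the fingers measure 114 mm over their backs; the gripper's body (76 mm by 85 mm) begins 54 mm behind the grasp point. The pads swing forward as they close: fully open they stand 13 mm farther back than shut.
Start: joints at [-66.795, 6.646, 82.598, -0, 90.757, -2.166], TCP at [0.289, -0.61, 0.211] pointing down, gripper open.
Joint ranges: [-162.19, 162.19], [-47.58, 125.68], [4.15, 143.07], [-65.23, 245.23], [0.69, 171.88], [-170.13, 170.13]. Speed limits (degrees/s): [108.29, 108.29, 127.2, 180, 180, 180].

### API

Orientations are given as a 3x3 rotation matrix whose columns are the frame's x, y, z axes.
In Python, from workcell import monitor, vision, job gives the robot as it stands.
- The arm moves only by the tool play_rows, never from a script. Its argument "commands" is a list of rows, each an object with "delta_pos": the shift along the tool's x, y, z scaled (see below), a list of three; "rotation": the turn, a rotation vector about the tool's x, y, z scaled (see below), a list of three. In form: [{"delta_pos": [tx, ty, tz], "rotation": [wx, wy, wz]}, ...]. A call has 1 to 8 rows; each row shifts and turns the pose as measured when the row begins, along the tool's axes as they then stand; what a row does not reach is not made up. The controller multiplies each number of a shift by 0.05 m and each number of a turn by 10 degrees. A row lasts 1/8 s, in which the tool goes at most 62.5 mm and 10.7 degrees, less where a joint would pass 70% of its speed; a pose out of reach is approached as far as the arm can. A call with a number of a shift or a turn outside -1 to 1 is refused whole. A call with a gripper value outside its range is refused whole. "jaw" is the opening in per cent of the stroke, from 0 (shut) to 100 (fully open), set as the call begins (left out, the last holds). The fingers move at their own pace and stop on an object; "squeeze" is the grip in N (left out, the last holds). Time passes only in rows, so rows that do not move let the fingers close. It gives the time, the measured TCP pose, the force and the opening at its end, in the units of the state.
- monitor.get_state(): the state, without advancing time (a new reading comes with each control period).
- vision.read_camera(name): name is "scene" or "top" or "wrist"; returns (picture, depth): 420x560x3 uint8, red, green, blue; 420x560 float32, m along the optical axis (not along the pixel's ray), 0 where there is no reading.
- vision.get_calibration(name): a dict with "mtx" (3x3 intrinsics, pixels), "distortion" ([k1, k2, p1, p2, k3] as OpenCV has them; the pictures are not rectified), "position" and "rotation" of the camera in the world. Camera axes: x right, y down, z forward; pixel columns grow to the right and rows downward; lengths in m; the calibration is good to about 2 mm. A picture is of the moment at which its call begins: read the wrist's pose just before it. get_calibration takes no time and is no camera call; for the wrist camera it gives the pose at the moment of the call.
- job.sign_off(): hands the job in, once; it reports no verdict.
The state is a dict: "time": time; "q": joint angles; "dq": joint speeds; "tau": joint torques, N m; "tool_pos": TCP position; "tcp_rot": TCP orientation; "wrist_force": force on the tool from outside, world axes, zero at the start; "wrist_torque": the same for the moment, N m; "width": finger opening in m.
Only numpy, scipy, OpenCV 4.12 (cv2) and the standard library are available. Lean on these libraries where they do the work, as an engineer would, in place of code of your own. Each camera call takes 0.05 s, during which the arm holds its last target. There are 200 camera calls.

## Working session

There is one attempt and no reset: what is moved stays moved. The work goes in short steps, Python scripts to look and compute and a tool call to move; the robot and the scene stay as the last step left them, time stands still between calls to the robot, and variables do not carry over. Pictures are saved under pics/ and viewed, about 12 in all and at most 16, crops included, and the job is handed in when it is done.

Besides the shell and the picture viewer there is one more tool, called by a JSON object that holds its "op" and its "data", one argument or row to a line. play_rows: Moves the arm, as the interface text tells. Its arguments: {"type":"object","properties":{"commands":{"type":"array","items":{"type":"object","properties":{"delta_pos":{"type":"array","items":{"type":"number"}},"rotation":{"type":"array","items":{"type":"number"}}}}},"jaw":{"type":"number"},"squeeze":{"type":"number"}},"required":["commands"]}

```bash
mkdir -p pics; ls; python3 - <<'E'
from workcell import monitor, vision, job
import cv2,numpy as np
s=monitor.get_state();print(s['time'],s['tool_pos'],s['tcp_rot'],s['width'])
for n in ['scene','top']:
    p,d=vision.read_camera(n);c=vision.get_calibration(n)
    np.savez(f'{n}0.npz',p=p,d=d,**{k:np.array(v) for k,v in c.items()})
    cv2.imwrite(f'pics/{n}0.png',p[:,:,::-1]);print(n,c)
E
```

```text
pics
0.0 [ 0.2891186  -0.60971369  0.2104712 ] [[ 9.03560304e-01  4.28460667e-01 -4.83707870e-04]
 [ 4.28460940e-01 -9.03559693e-01  1.05097267e-03]
 [ 1.32415151e-05 -1.15686711e-03 -9.99999331e-01]] 0.08548559410837403
scene {'mtx': array([[394.04870132,   0.        , 277.58116458],
       [  0.        , 394.04870132, 213.20093153],
       [  0.        ,   0.        ,   1.        ]]), 'distortion': array([-0.03139058,  0.        ,  0.        ,  0.        ,  0.        ]), 'position': array([ 1.01599318, -0.21294156,  0.80387872]), 'rotation': array([[ 0.42504701,  0.72353846, -0.54389994],
       [ 0.90514867, -0.34399457,  0.24974711],
       [-0.00639699, -0.59846457, -0.80112374]])}
top {'mtx': array([[527.43799193,   0.        , 278.37352948],
       [  0.        , 527.43799193, 203.14661006],
       [  0.        ,   0.        ,   1.        ]]), 'distortion': array([-0.08171802,  0.        ,  0.        ,  0.        ,  0.        ]), 'position': array([ 3.43883541e-01, -8.00449715e-04,  1.00372451e+00]), 'rotation': array([[ 0.01594753, -0.9843742 ,  0.17536567],
       [-0.9998177 , -0.01754124, -0.00754152],
       [ 0.01049981, -0.17521343, -0.98447448]])}
```

View pics/top0.png

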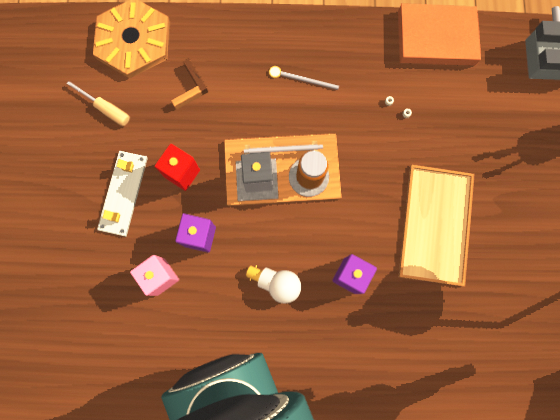

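View pics/scene0.png

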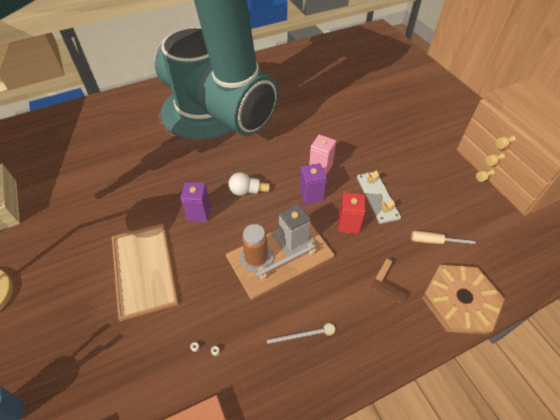

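Top view: the jar is at (313,168) on the round mat, the grey tin at (257,167), the rod at (283,149), the tray at (437,225), the jig at (122,193) and the bulb at (283,285). Look-alikes for the tin are red (177,167), purple (195,232) and (356,273), and pink (154,275). For the rod there is the long spoon at (300,77). I choose the grey tin with the dark lid on the mat, and check it in a close crop.

```bash
cat > h.py <<'E'
import numpy as np,cv2
from workcell import monitor, vision, job
def ray(c,uv):
    n=cv2.undistortPoints(np.array(uv,float).reshape(-1,1,2),np.array(c['mtx']),np.array(c['distortion'])).reshape(-1,2)
    return np.c_[n,np.ones(len(n))]
def plane(c,uv,z):
    r=ray(c,uv)@np.array(c['rotation']).T; p=np.array(c['position'])
    return p+r*((z-p[2])/r[:,2])[:,None]
def cloud(c,d):
    h,w=d.shape; v,u=np.mgrid[:h,:w]
    r=ray(c,np.c_[u.ravel(),v.ravel()])*d.reshape(-1,1)
    P=r@np.array(c['rotation']).T+np.array(c['position'])
    P[d.ravel()==0]=np.nan
    return P.reshape(h,w,3)
E
python3 - <<'E'
from h import *
t=np.load('top0.npz');P=cloud(t,t['d']);p=t['p']
crop=p[125:295,90:480,::-1];cv2.imwrite('pics/crop.png',cv2.resize(crop,None,fx=2,fy=2,interpolation=cv2.INTER_CUBIC))
def sh(n,m):
    Q=P[m];print(n,m.sum(),Q.mean(0).round(4),end=' ');r=cv2.minAreaRect((Q[:,:2]*1000).astype(np.float32));print(r)
v,u=np.mgrid[:420,:560]
def box(a,b,c,d):return (u>=a)&(u<b)&(v>=c)&(v<d)
z=P[:,:,2]
sh('jar top',box(285,340,140,200)&(z>.105)&(z<.13))
sh('tin top',box(235,280,140,200)&(z>.10)&(z<.13))
sh('rod',box(240,330,140,160)&(z>.032)&(z<.046))
sh('tray rim',box(390,485,155,295)&(z>.007)&(z<.03))
sh('tray all',box(390,485,155,295)&(z>.0025)&(z<.03))
sh('jig',box(90,155,140,245)&(z>.006)&(z<.05))
sh('jigV',box(90,155,140,245)&(z>.02)&(z<.05))
sh('board',box(215,350,130,210)&(z>.008)&(z<.015))
E
```

```text
jar top 551 [ 0.5722 -0.0672  0.1165] ((573.2094116210938, -67.57958984375), (44.861610412597656, 44.08072280883789), 3.9373350143432617)
tin top 875 [0.5649 0.0317 0.1108] ((566.3280029296875, 31.90445899963379), (52.9881706237793, 51.88577651977539), 6.072924613952637)
rod 443 [ 0.6207 -0.015   0.0412] ((624.0853271484375, -15.182846069335938), (20.16737174987793, 148.4515838623047), 3.000432014465332)
tray rim 2009 [ 0.4829 -0.3148  0.0095] ((486.6744384765625, -310.27276611328125), (156.34658813476562, 226.89553833007812), 78.74514770507812)
tray all 8238 [ 0.4852 -0.3158  0.0058] ((489.6556396484375, -318.431884765625), (189.983642578125, 278.4201354980469), 88.64401245117188)
jig 2391 [0.536  0.2921 0.0135] ((540.2418212890625, 300.0985107421875), (98.4161376953125, 202.12184143066406), 88.13865661621094)
jigV 273 [0.5385 0.2947 0.0351] ((536.270751953125, 293.4055480957031), (31.029808044433594, 117.98860931396484), 80.3421401977539)
board 3311 [ 0.5932 -0.0172  0.0125] ((588.2879028320312, -14.248947143554688), (131.10719299316406, 220.41799926757812), 4.598631381988525)
```

View pics/crop.png

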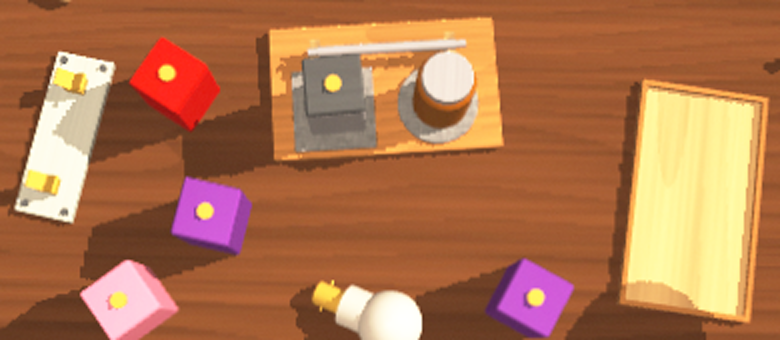

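The crop shows the grey square tin with dark lid and brass button at crop (333,83). It is the only grey one. The jar is at (447,78), and the rod runs from (310,49) to (466,43). Next, tray, jig and look-alike positions.

```bash
cat >> h.py <<'E'
from scipy.spatial.transform import Rotation as R
def need(pos,yaw=None):
    """delta to TCP target pos (m), tool x at world yaw deg, pointing down; in row units total"""
    s=monitor.get_state();M=np.array(s['tcp_rot']);p=np.array(s['tool_pos'])
    print('t',round(s['time'],2),'p',p.round(4),'yaw',round(np.degrees(np.arctan2(M[1,0],M[0,0])),2),'w',round(s['width'],4),'F',np.round(s['wrist_force'],1))
    d=M.T@(np.array(pos)-p)/0.05
    print('shift units total',d.round(2))
    if yaw is not None:
        a=np.radians(yaw);T=np.array([[np.cos(a),np.sin(a),0],[np.sin(a),-np.cos(a),0],[0,0,-1]])
        print('turn units total',(R.from_matrix(M.T@T).as_rotvec(degrees=True)/10).round(3))
E
python3 - <<'E'
from h import *
t=np.load('top0.npz')
def cor(n,L,z):
    q=plane(t,[(a/2+90,b/2+125) for a,b in L],z);c=q.mean(0);print(n,c.round(4),[round(float(np.linalg.norm(q[i,:2]-q[(i+1)%4,:2])),4) for i in range(4)] if len(L)==4 else '',q[:,:2].round(4).tolist())
    return q
q=cor('tray',[(643,80),(768,98),(750,322),(621,304)],.010);l=q[0]-q[3]+q[1]-q[2];print(np.degrees(np.arctan2(l[1],l[0])))
q=cor('jig',[(58,52),(115,62),(72,222),(15,211)],.010);l=q[0]-q[3]+q[1]-q[2];print(np.degrees(np.arctan2(l[1],l[0])))
q=cor('rod',[(310,49),(466,43)],.037)
q=cor('board',[(270,30),(493,18),(502,147),(274,161)],.012)
for n,b in dict(red=(167,73),pur=(205,211),pink=(118,300),pur2=(536,297),tin=(333,83)).items(): cor(n,[b],.114 if n=='tin' else .096)
cor('bulb',[(390,318)],.03)
need([.573,-.067,.211],4.2)
E
```

```text
tray [ 0.4847 -0.3159  0.01  ] [0.1251, 0.2196, 0.1244, 0.2192] [[0.6013, -0.2675], [0.5859, -0.3917], [0.368, -0.364], [0.3838, -0.2406]]
-7.143844444416924
jig [0.5357 0.2924 0.01  ] [0.0577, 0.1606, 0.0565, 0.1603] [[0.619, 0.3053], [0.6098, 0.2484], [0.4523, 0.2801], [0.4617, 0.3359]]
-11.201308051397074
rod [ 0.6227 -0.0173  0.037 ]  [[0.6183, 0.0567], [0.6271, -0.0914]]
board [ 0.5876 -0.0153  0.012 ] [0.2187, 0.1289, 0.2186, 0.13] [[0.644, 0.0978], [0.6604, -0.1203], [0.5317, -0.1283], [0.5142, 0.0895]]
red [0.5774 0.1797 0.096 ]  [[0.5774, 0.1797]]
pur [0.4548 0.1403 0.096 ]  [[0.4548, 0.1403]]
pink [0.3766 0.2119 0.096 ]  [[0.3766, 0.2119]]
pur2 [ 0.3854 -0.1463  0.096 ]  [[0.3854, -0.1463]]
tin [0.5663 0.0314 0.114 ]  [[0.5663, 0.0314]]
bulb [ 0.3674 -0.0228  0.03  ]  [[0.3674, -0.0228]]
t 0.1 p [ 0.2891 -0.6097  0.2105] yaw 25.37 w 0.0854 F [-0.3 -0.8  1. ]
shift units total [ 9.78 -7.38 -0.  ]
turn units total [-6.000e-03  1.000e-03  2.117e+00]
```

{"op": "play_rows", "data": {
  "commands": [
    {"delta_pos": [0.9,-0.7,0],"rotation": [0,0,0]},
    {"delta_pos": [0.9,-0.7,0],"rotation": [0,0,0]},
    {"delta_pos": [0.9,-0.7,0],"rotation": [0,0,0]},
    {"delta_pos": [0.9,-0.7,0],"rotation": [0,0,0]},
    {"delta_pos": [0.9,-0.7,0],"rotation": [0,0,0]},
    {"delta_pos": [0.9,-0.7,0],"rotation": [0,0,0]},
    {"delta_pos": [0.9,-0.7,0],"rotation": [0,0,0]},
    {"delta_pos": [0.9,-0.7,0],"rotation": [0,0,0]}
  ],
  "jaw": 100
}}

```text
time: 1.1
tool_pos: [0.4977, -0.1923, 0.2079]
tcp_rot: [[0.906, 0.423, -0.003], [0.423, -0.906, 0.004], [-0.0, -0.005, -1.0]]
wrist_force: [0.6, -1.4, 0.1]
width: 0.085
```

```bash
python3 -c "
from h import *
need([.573,-.067,.24],4.2)"
```

```text
t 1.1 p [ 0.4977 -0.1923  0.2079] yaw 25.03 w 0.085 F [ 0.6 -1.4  0.1]
shift units total [ 2.42 -1.64 -0.63]
turn units total [-0.028  0.008  2.083]
```

{"op": "play_rows", "data": {
  "commands": [
    {"delta_pos": [0.8,-0.55,-0.2],"rotation": [0,0,0]},
    {"delta_pos": [0.8,-0.55,-0.2],"rotation": [0,0,0]},
    {"delta_pos": [0.8,-0.55,-0.2],"rotation": [0,0,0]},
    {"delta_pos": [0,0,0],"rotation": [0,0,1]},
    {"delta_pos": [0,0,0],"rotation": [0,0,1]},
    {"delta_pos": [0,0,0],"rotation": [0,0,0]},
    {"delta_pos": [0,0,0],"rotation": [0,0,0]}
  ]
}}

```text
time: 1.98
tool_pos: [0.5738, -0.0577, 0.237]
tcp_rot: [[0.996, 0.089, -0.006], [0.089, -0.996, 0.005], [-0.005, -0.006, -1.0]]
wrist_force: [0.3, 0.7, 0.3]
width: 0.0856
```

```bash
cat > look.py <<'E'
from h import *
import sys
def look(name,cam='wrist'):
    c=vision.get_calibration(cam);p,d=vision.read_camera(cam)
    np.savez(name+'.npz',p=p,d=d,**{k:np.array(v) for k,v in c.items()})
    cv2.imwrite(f'pics/{name}.png',p[:,:,::-1]);return c,p,d
E
python3 -c "
from look import *
need([.573,-.067,.24],4.2)
c,p,d=look('w1');print(c['position'],c['rotation'])
P=cloud(c,d);z=P[:,:,2]
for a,b in((.108,.125),(.014,.022),(.008,.0139)):
  m=(z>a)&(z<b);print(a,m.sum(),np.nanmin(P[m],0),np.nanmax(P[m],0))
"
```

```text
t 1.98 p [ 0.5738 -0.0577  0.237 ] yaw 5.13 w 0.0856 F [0.3 0.7 0.3]
shift units total [-0.03  0.18 -0.06]
turn units total [-0.034  0.031  0.093]
[ 0.64707885 -0.05203333  0.39896237] [[ 0.08915763 -0.95253749 -0.29107257]
 [-0.99599555 -0.08720487 -0.01970193]
 [-0.00661612  0.29166357 -0.95649809]]
0.108 3942 [ 0.54027774 -0.08857784  0.10800243] [0.59738622 0.06146521 0.11800489]
0.014 3785 [ 0.37154314 -0.36925525  0.01400121] [0.82056122 0.31168424 0.02199742]
0.008 13050 [ 0.37554573 -0.38831999  0.00800023] [0.82051576 0.3372256  0.01389577]
```

View pics/w1.png

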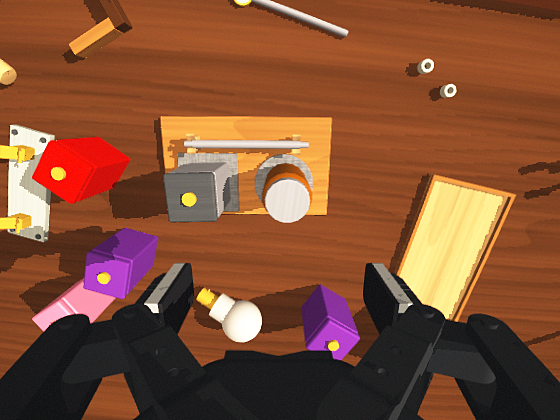

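The wrist view shows the grey tin at (189,200), the jar cap at (288,198), the rod from (187,143) to (305,145), the tray on the right and the jig on the left.

```bash
cat >> look.py <<'E'
def tops(c,d,ref,rad=.045,a=.085,b=.125):
    P=cloud(c,d).reshape(-1,3);m=(P[:,2]>a)&(P[:,2]<b)&(np.hypot(P[:,0]-ref[0],P[:,1]-ref[1])<rad)
    Q=P[m];Q=Q[Q[:,2]>np.percentile(Q[:,2],60)-.006];r=cv2.minAreaRect((Q[:,:2]*1000).astype(np.float32))
    print(len(Q),'z',np.median(Q[:,2]).round(4),'centre',np.round(r[0],1),'size',np.round(r[1],1),'ang',round(r[2],1))
E
python3 -c "
from look import *
for n in('top0','w1'):
  c=np.load(n+'.npz');tops(c,c['d'],(.573,-.067));tops(c,c['d'],(.566,.032))
need([.5735,-.067,.065],4.2)
"
```

```text
537 z 0.1168 centre [573.2 -67.6] size [44.8 44.1] ang 4.3
861 z 0.1108 centre [566.3  31.9] size [53.  51.9] ang 6.1
1583 z 0.1157 centre [574.8 -66.1] size [45.1 44.9] ang 22.4
2511 z 0.1097 centre [567.5  33.9] size [51.8 52.7] ang 6.3
t 2.02 p [ 0.5738 -0.0578  0.237 ] yaw 5.1 w 0.0854 F [ 0.8 -0.2  1.1]
shift units total [-0.    0.2   3.44]
turn units total [-0.033  0.031  0.09 ]
```

{"op": "play_rows", "data": {
  "commands": [
    {"delta_pos": [0,0.18,0.2],"rotation": [-0.03,0.03,0.1]},
    {"delta_pos": [0,0,0.8],"rotation": [0,0,0]},
    {"delta_pos": [0,0,0.8],"rotation": [0,0,0]},
    {"delta_pos": [0,0,0.8],"rotation": [0,0,0]},
    {"delta_pos": [0,0,0.6],"rotation": [0,0,0]},
    {"delta_pos": [0,0,0.2],"rotation": [0,0,0]},
    {"delta_pos": [0,0,0],"rotation": [0,0,0]}
  ]
}}

```text
time: 2.9
tool_pos: [0.5735, -0.071, 0.0593]
tcp_rot: [[0.997, 0.074, 0.001], [0.074, -0.997, -0.001], [0.001, 0.001, -1.0]]
wrist_force: [-0.2, 0.2, 0.3]
width: 0.086
```

```bash
python3 -c "
from h import *
need([.574,-.067,.065],4.2)"
```

```text
t 2.9 p [ 0.5735 -0.071   0.0593] yaw 4.23 w 0.086 F [-0.2  0.2  0.3]
shift units total [ 0.02 -0.08 -0.11]
turn units total [ 0.008 -0.005  0.003]
```

{"op": "play_rows", "data": {
  "commands": [
    {"delta_pos": [0,-0.08,-0.11],"rotation": [0,0,0]},
    {"delta_pos": [0,0,0],"rotation": [0,0,0]}
  ]
}}

```text
time: 3.15
tool_pos: [0.5743, -0.0671, 0.0677]
tcp_rot: [[0.997, 0.074, 0.004], [0.074, -0.997, -0.002], [0.004, 0.002, -1.0]]
wrist_force: [0.8, -0.4, 0.7]
width: 0.0855
```

{"op": "play_rows", "data": {
  "commands": [
    {"delta_pos": [0,0,0],"rotation": [0,0,0]},
    {"delta_pos": [0,0,0],"rotation": [0,0,0]},
    {"delta_pos": [0,0,0],"rotation": [0,0,0]},
    {"delta_pos": [0,0,0],"rotation": [0,0,0]},
    {"delta_pos": [0,0,0],"rotation": [0,0,0]},
    {"delta_pos": [0,0,0],"rotation": [0,0,0]}
  ],
  "jaw": 0,
  "squeeze": 50
}}

```text
time: 3.9
tool_pos: [0.5751, -0.067, 0.0698]
tcp_rot: [[0.997, 0.074, 0.007], [0.074, -0.997, -0.002], [0.007, 0.003, -1.0]]
wrist_force: [-1.0, -0.2, 2.2]
width: 0.0504
```

```bash
python3 -c "
from h import *
need([.574,-.067,.190],4.2)"
```

```text
t 3.9 p [ 0.5751 -0.067   0.0698] yaw 4.26 w 0.0504 F [-1.  -0.2  2.2]
shift units total [-0.01  0.   -2.4 ]
turn units total [ 0.016 -0.04   0.006]
```

{"op": "play_rows", "data": {
  "commands": [
    {"delta_pos": [0,0,-0.1],"rotation": [0,0,0]},
    {"delta_pos": [0,0,-0.3],"rotation": [0,0,0]},
    {"delta_pos": [0,0,-0.6],"rotation": [0,0,0]},
    {"delta_pos": [0,0,-0.6],"rotation": [0,0,0]},
    {"delta_pos": [0,0,-0.5],"rotation": [0,0,0]},
    {"delta_pos": [0,0,-0.3],"rotation": [0,0,0]}
  ]
}}

```text
time: 4.65
tool_pos: [0.5733, -0.0667, 0.1952]
tcp_rot: [[0.997, 0.074, 0.005], [0.074, -0.997, -0.002], [0.005, 0.002, -1.0]]
wrist_force: [0.4, -0.4, -2.9]
width: 0.0506
```

```bash
python3 -c "
from look import *
c,p,d=look('s1','scene')
cv2.imwrite('pics/s1.png',cv2.resize(p[130:330,150:430,::-1],None,fx=2,fy=2))
need([.5363,-.3223,.180],-7)"
```

```text
t 4.7 p [ 0.5738 -0.0668  0.197 ] yaw 4.25 w 0.0507 F [ 0.  -0.   0.7]
shift units total [-1.13  5.04  0.35]
turn units total [ 0.012 -0.038  1.125]
```

View pics/s1.png

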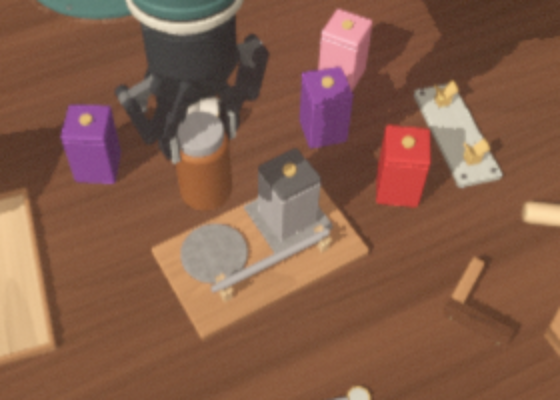

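The scene crop shows the jar upright in the fingers above an empty round mat, with tin and rod undisturbed.

{"op": "play_rows", "data": {
  "commands": [
    {"delta_pos": [-0.1,0.4,0],"rotation": [0,0,0]},
    {"delta_pos": [-0.18,0.8,0],"rotation": [0,0,0]},
    {"delta_pos": [-0.18,0.8,0],"rotation": [0,0,0.3]},
    {"delta_pos": [-0.18,0.8,0],"rotation": [0,0,0.4]},
    {"delta_pos": [-0.18,0.8,0],"rotation": [0,0,0.4]},
    {"delta_pos": [-0.1,0.6,0],"rotation": [0,0,0]},
    {"delta_pos": [-0.1,0.4,0],"rotation": [0,0,0]},
    {"delta_pos": [0,0,0],"rotation": [0,0,0]}
  ]
}}

```text
time: 5.7
tool_pos: [0.5163, -0.3086, 0.1899]
tcp_rot: [[0.992, -0.125, -0.002], [-0.125, -0.992, 0.001], [-0.002, -0.001, -1.0]]
wrist_force: [1.3, -0.4, -1.8]
width: 0.0504
```

```bash
python3 -c "
from h import *
need([.5363,-.3223,.075],-7)"
```

```text
t 5.7 p [ 0.5163 -0.3086  0.1899] yaw -7.2 w 0.0504 F [ 1.3 -0.4 -1.8]
shift units total [0.44 0.22 2.3 ]
turn units total [-0.003  0.013 -0.02 ]
```

{"op": "play_rows", "data": {
  "commands": [
    {"delta_pos": [0.25,0.12,0.2],"rotation": [0,0,0]},
    {"delta_pos": [0.19,0.1,0.4],"rotation": [0,0,0]},
    {"delta_pos": [0,0,0.6],"rotation": [0,0,0]},
    {"delta_pos": [0,0,0.6],"rotation": [0,0,0]},
    {"delta_pos": [0,0,0.3],"rotation": [0,0,0]},
    {"delta_pos": [0,0,0.1],"rotation": [0,0,0]},
    {"delta_pos": [0,0,0],"rotation": [0,0,0]}
  ]
}}

```text
time: 6.58
tool_pos: [0.5394, -0.3211, 0.0693]
tcp_rot: [[0.993, -0.122, -0.006], [-0.122, -0.993, 0.004], [-0.006, -0.003, -1.0]]
wrist_force: [-0.6, 0.1, -1.8]
width: 0.0508
```

```bash
python3 -c "
from h import *
need([.5363,-.3223,.058],-7)"
```

```text
t 6.58 p [ 0.5394 -0.3211  0.0693] yaw -7.01 w 0.0508 F [-0.6  0.1 -1.8]
shift units total [-0.06  0.03  0.23]
turn units total [-0.017  0.036 -0.001]
```

{"op": "play_rows", "data": {
  "commands": [
    {"delta_pos": [-0.06,0.03,0.1],"rotation": [-0.02,0.03,0]},
    {"delta_pos": [0,0,0.1],"rotation": [0,0,0]},
    {"delta_pos": [0,0,0.05],"rotation": [0,0,0]},
    {"delta_pos": [0,0,0],"rotation": [0,0,0]}
  ]
}}

```text
time: 7.08
tool_pos: [0.5368, -0.3229, 0.0584]
tcp_rot: [[0.993, -0.122, 0.002], [-0.122, -0.993, -0.003], [0.002, 0.002, -1.0]]
wrist_force: [0.1, 0.6, -1.5]
width: 0.0506
```

```bash
python3 -c "
from h import *
need([.5363,-.3223,.0558],-7)"
```

```text
t 7.08 p [ 0.5368 -0.3229  0.0584] yaw -7.02 w 0.0506 F [ 0.1  0.6 -1.5]
shift units total [-0.01 -0.01  0.05]
turn units total [ 0.014 -0.014 -0.002]
```

{"op": "play_rows", "data": {
  "commands": [
    {"delta_pos": [0,0,0.04],"rotation": [0,0,0]},
    {"delta_pos": [0,0,0.03],"rotation": [0,0,0]},
    {"delta_pos": [0,0,0],"rotation": [0,0,0]}
  ]
}}

```text
time: 7.45
tool_pos: [0.5375, -0.3231, 0.056]
tcp_rot: [[0.993, -0.122, 0.004], [-0.122, -0.993, -0.003], [0.004, 0.003, -1.0]]
wrist_force: [-0.0, -0.3, -1.5]
width: 0.0509
```

```bash
python3 -c "
from h import *
need([.5363,-.3223,.0558],-7)"
```

```text
t 7.45 p [ 0.5375 -0.3231  0.056 ] yaw -7.01 w 0.0509 F [-0.  -0.3 -1.5]
shift units total [-0.03 -0.01  0.  ]
turn units total [ 0.016 -0.024 -0.001]
```

{"op": "play_rows", "data": {
  "commands": [
    {"delta_pos": [0,0,0.04],"rotation": [0.01,-0.02,0]},
    {"delta_pos": [0,0,0.02],"rotation": [0,0,0]}
  ]
}}

```text
time: 7.7
tool_pos: [0.5388, -0.3234, 0.056]
tcp_rot: [[0.993, -0.122, 0.004], [-0.122, -0.993, -0.002], [0.004, 0.002, -1.0]]
wrist_force: [-2.4, 3.4, 7.4]
width: 0.0507
```

{"op": "play_rows", "data": {
  "commands": [
    {"delta_pos": [0,0,0.02],"rotation": [0,0,0]},
    {"delta_pos": [0,0,0.01],"rotation": [0,0,0]}
  ]
}}

```text
time: 7.95
tool_pos: [0.5394, -0.3234, 0.0561]
tcp_rot: [[0.993, -0.122, 0.005], [-0.122, -0.993, -0.003], [0.005, 0.002, -1.0]]
wrist_force: [-1.7, 2.8, 3.6]
width: 0.0506
```

Contact at TCP z 0.056, as predicted. Release and rise.

{"op": "play_rows", "data": {
  "commands": [
    {"delta_pos": [0,0,0],"rotation": [0,0,0]},
    {"delta_pos": [0,0,0],"rotation": [0,0,0]},
    {"delta_pos": [0,0,0],"rotation": [0,0,0]},
    {"delta_pos": [0,0,0],"rotation": [0,0,0]}
  ],
  "jaw": 100
}}

```text
time: 8.45
tool_pos: [0.5394, -0.3236, 0.0558]
tcp_rot: [[0.993, -0.122, 0.005], [-0.122, -0.993, -0.003], [0.005, 0.002, -1.0]]
wrist_force: [0.1, 0.2, -0.6]
width: 0.0855
```

{"op": "play_rows", "data": {
  "commands": [
    {"delta_pos": [0,0,-0.3],"rotation": [0,0,0]},
    {"delta_pos": [0,0,-0.7],"rotation": [0,0,0]},
    {"delta_pos": [0,0,-0.8],"rotation": [0,0,0]},
    {"delta_pos": [0,0,-0.8],"rotation": [0,0,0]},
    {"delta_pos": [0,0,-0.6],"rotation": [0,0,0]},
    {"delta_pos": [0,0,0],"rotation": [0,0,0]}
  ]
}}

```text
time: 9.2
tool_pos: [0.5384, -0.3231, 0.2268]
tcp_rot: [[0.993, -0.122, 0.008], [-0.122, -0.993, -0.005], [0.008, 0.004, -1.0]]
wrist_force: [-0.3, -0.5, -0.2]
width: 0.0854
```

```bash
python3 -c "
from look import *
c,p,d=look('t2','top');tops(c,d,(.537,-.323),a=.07);tops(c,d,(.567,.033))
need([.567,.033,.22],5)"
```

```text
370 z 0.1029 centre [ 542.6 -316. ] size [29.8 46.5] ang 60.7
868 z 0.1108 centre [566.2  31.9] size [52.7 51.9] ang 6.2
t 9.25 p [ 0.538  -0.3229  0.2252] yaw -7.0 w 0.0849 F [ 0.7 -0.4  0.3]
shift units total [-0.29 -7.14  0.08]
turn units total [ 0.02  -0.035 -1.2  ]
```

{"op": "play_rows", "data": {
  "commands": [
    {"delta_pos": [-0.04,-0.8,0],"rotation": [0,0,0]},
    {"delta_pos": [-0.04,-0.95,0],"rotation": [0,0,0]},
    {"delta_pos": [-0.04,-0.95,0],"rotation": [0,0,0]},
    {"delta_pos": [-0.04,-0.95,0],"rotation": [0,0,0]},
    {"delta_pos": [-0.04,-0.95,0],"rotation": [0,0,0]},
    {"delta_pos": [-0.04,-0.95,0],"rotation": [0,0,0]},
    {"delta_pos": [0,-0.8,0],"rotation": [0,0,0]}
  ]
}}

```text
time: 10.12
tool_pos: [0.5627, 0.0013, 0.2186]
tcp_rot: [[0.992, -0.127, -0.002], [-0.127, -0.992, -0.001], [-0.002, 0.002, -1.0]]
wrist_force: [0.3, -0.4, -0.1]
width: 0.0856
```

```bash
python3 -c "
from h import *
need([.567,.033,.20],5)"
```

```text
t 10.12 p [0.5627 0.0013 0.2186] yaw -7.27 w 0.0856 F [ 0.3 -0.4 -0.1]
shift units total [ 0.01 -0.64  0.37]
turn units total [ 0.008  0.011 -1.227]
```

{"op": "play_rows", "data": {
  "commands": [
    {"delta_pos": [0,-0.3,0],"rotation": [0,0,-0.6]},
    {"delta_pos": [0,0,0.2],"rotation": [0,0,-0.6]},
    {"delta_pos": [0,0,0],"rotation": [0,0,0]},
    {"delta_pos": [0,0,0],"rotation": [0,0,0]}
  ]
}}

```text
time: 10.62
tool_pos: [0.5634, 0.0198, 0.2059]
tcp_rot: [[0.996, 0.089, -0.006], [0.089, -0.996, -0.001], [-0.006, 0.001, -1.0]]
wrist_force: [0.6, 0.2, -0.3]
width: 0.085
```

```bash
python3 -c "
from look import *
c,p,d=look('w2');tops(c,d,(.567,.033));P=cloud(c,d)
need([.567,.033,.065],5)"
```

```text
3070 z 0.1097 centre [567.2  33.8] size [52.2 52. ] ang 6.7
t 10.68 p [0.5633 0.0197 0.2058] yaw 5.11 w 0.086 F [ 0.1  0.3 -0.2]
shift units total [ 0.11 -0.26  2.82]
turn units total [0.003 0.036 0.011]
```

{"op": "play_rows", "data": {
  "commands": [
    {"delta_pos": [0.08,-0.26,0.1],"rotation": [0,0.03,-0.13]},
    {"delta_pos": [0,0,0.1],"rotation": [0,0,0]},
    {"delta_pos": [0,0,0],"rotation": [0,0,0]}
  ]
}}

```text
time: 11.05
tool_pos: [0.5664, 0.0336, 0.1953]
tcp_rot: [[0.994, 0.111, -0.0], [0.111, -0.994, -0.0], [-0.0, 0.0, -1.0]]
wrist_force: [0.7, 0.7, -0.8]
width: 0.0856
```

```bash
python3 -c "
from look import *
need([.567,.033,.067],6.4)"
```

```text
t 11.05 p [0.5664 0.0336 0.1953] yaw 6.35 w 0.0856 F [ 0.7  0.7 -0.8]
shift units total [0.01 0.01 2.57]
turn units total [ 0.002  0.003 -0.005]
```

{"op": "play_rows", "data": {
  "commands": [
    {"delta_pos": [0,0,0.4],"rotation": [0,0,0]},
    {"delta_pos": [0,0,0.7],"rotation": [0,0,0]},
    {"delta_pos": [0,0,0.7],"rotation": [0,0,0]},
    {"delta_pos": [0,0,0.4],"rotation": [0,0,0]},
    {"delta_pos": [0,0,0.15],"rotation": [0,0,0]},
    {"delta_pos": [0,0,0],"rotation": [0,0,0]}
  ]
}}

```text
time: 11.8
tool_pos: [0.5647, 0.0329, 0.069]
tcp_rot: [[0.994, 0.109, -0.003], [0.109, -0.994, -0.001], [-0.003, 0.0, -1.0]]
wrist_force: [-0.9, 0.0, -0.0]
width: 0.0857
```

```bash
python3 -c "
from look import *
need([.567,.033,.066],6.4)"
```

```text
t 11.8 p [0.5647 0.0329 0.069 ] yaw 6.26 w 0.0857 F [-0.9  0.  -0. ]
shift units total [0.05 0.   0.06]
turn units total [ 0.002  0.017 -0.014]
```

{"op": "play_rows", "data": {
  "commands": [
    {"delta_pos": [0.04,0,0.06],"rotation": [0,0.02,-0.01]},
    {"delta_pos": [0,0,0],"rotation": [0,0,0]},
    {"delta_pos": [0,0,0],"rotation": [0,0,0]},
    {"delta_pos": [0,0,0],"rotation": [0,0,0]},
    {"delta_pos": [0,0,0],"rotation": [0,0,0]},
    {"delta_pos": [0,0,0],"rotation": [0,0,0]},
    {"delta_pos": [0,0,0],"rotation": [0,0,0]}
  ],
  "jaw": 0
}}

```text
time: 12.68
tool_pos: [0.5675, 0.0331, 0.0675]
tcp_rot: [[0.994, 0.111, 0.003], [0.111, -0.994, -0.0], [0.003, 0.001, -1.0]]
wrist_force: [0.6, -0.7, -1.7]
width: 0.0512
```

{"op": "play_rows", "data": {
  "commands": [
    {"delta_pos": [0,0,-0.1],"rotation": [0,0,0]},
    {"delta_pos": [0,0,-0.3],"rotation": [0,0,0]},
    {"delta_pos": [0,0,-0.6],"rotation": [0,0,0]},
    {"delta_pos": [0,0,-0.6],"rotation": [0,0,0]},
    {"delta_pos": [0,0,-0.6],"rotation": [0,0,0]},
    {"delta_pos": [0,0,-0.5],"rotation": [0,0,0]},
    {"delta_pos": [0,0,0],"rotation": [0,0,0]}
  ]
}}

```text
time: 13.55
tool_pos: [0.5672, 0.0331, 0.2129]
tcp_rot: [[0.994, 0.111, 0.007], [0.111, -0.994, -0.0], [0.007, 0.001, -1.0]]
wrist_force: [-0.0, -0.3, -3.0]
width: 0.0508
```

```bash
python3 -c "
from look import *
c,p,d=look('t3','top');tops(c,d,(.536,-.322),a=.07)
need([.4331,-.3095,.2],-7)"
```

```text
541 z 0.103 centre [ 538.6 -322.8] size [45.4 45.2] ang 2.2
t 13.6 p [0.5667 0.0332 0.2113] yaw 6.37 w 0.051 F [ 0.3 -0.6 -3.3]
shift units total [-3.42  6.51  0.21]
turn units total [ 1.000e-03 -2.900e-02  1.337e+00]
```

{"op": "play_rows", "data": {
  "commands": [
    {"delta_pos": [-0.25,0.45,0],"rotation": [0,0,0]},
    {"delta_pos": [-0.43,0.82,0],"rotation": [0,0,0]},
    {"delta_pos": [-0.43,0.82,0],"rotation": [0,0,0]},
    {"delta_pos": [-0.43,0.82,0],"rotation": [0,0,0]},
    {"delta_pos": [-0.43,0.82,0],"rotation": [0,0,0]},
    {"delta_pos": [-0.43,0.82,0],"rotation": [0,0,0]},
    {"delta_pos": [-0.43,0.82,0],"rotation": [0,0,0]},
    {"delta_pos": [-0.25,0.45,0],"rotation": [0,0,0]}
  ]
}}

```text
time: 14.6
tool_pos: [0.4395, -0.2797, 0.1999]
tcp_rot: [[0.993, 0.115, -0.007], [0.115, -0.993, 0.004], [-0.006, -0.005, -1.0]]
wrist_force: [0.6, 0.6, -3.3]
width: 0.0507
```

{"op": "play_rows", "data": {
  "commands": [
    {"delta_pos": [0,0,0],"rotation": [0,0,0.4]},
    {"delta_pos": [0,0,0],"rotation": [0,0,0.5]},
    {"delta_pos": [0,0,0],"rotation": [0,0,0.4]},
    {"delta_pos": [0,0,0],"rotation": [0,0,0]}
  ]
}}

```text
time: 15.1
tool_pos: [0.4367, -0.2809, 0.1941]
tcp_rot: [[0.992, -0.122, -0.013], [-0.122, -0.993, 0.008], [-0.014, -0.006, -1.0]]
wrist_force: [0.1, -0.3, -3.2]
width: 0.051
```

```bash
python3 -c "
from look import *
need([.4345,-.310,.075],-7)"
```

```text
t 15.1 p [ 0.4367 -0.2809  0.1941] yaw -6.98 w 0.051 F [ 0.1 -0.3 -3.2]
shift units total [0.06 0.6  2.38]
turn units total [-0.037  0.078  0.001]
```

{"op": "play_rows", "data": {
  "commands": [
    {"delta_pos": [0.03,0.3,0.1],"rotation": [-0.03,0.07,0]},
    {"delta_pos": [0.03,0.3,0.3],"rotation": [0,0,0]},
    {"delta_pos": [0,0,0.5],"rotation": [0,0,0]},
    {"delta_pos": [0,0,0.6],"rotation": [0,0,0]},
    {"delta_pos": [0,0,0.4],"rotation": [0,0,0]},
    {"delta_pos": [0,0,0.2],"rotation": [0,0,0]},
    {"delta_pos": [0,0,0],"rotation": [0,0,0]}
  ]
}}

```text
time: 15.98
tool_pos: [0.4336, -0.3158, 0.0789]
tcp_rot: [[0.993, -0.117, -0.004], [-0.117, -0.993, 0.003], [-0.005, -0.003, -1.0]]
wrist_force: [0.0, 0.8, -2.2]
width: 0.0508
```

```bash
python3 -c "
from look import *
need([.4345,-.310,.0535],-7)"
```

```text
t 15.97 p [ 0.4336 -0.3158  0.0789] yaw -6.74 w 0.0508 F [ 0.   0.8 -2.2]
shift units total [ 0.01 -0.12  0.51]
turn units total [-0.015  0.028  0.026]
```

{"op": "play_rows", "data": {
  "commands": [
    {"delta_pos": [0.02,-0.11,0.1],"rotation": [-0.01,0.03,0.02]},
    {"delta_pos": [0,0,0.15],"rotation": [0,0,0]},
    {"delta_pos": [0,0,0.1],"rotation": [0,0,0]},
    {"delta_pos": [0,0,0.05],"rotation": [0,0,0]},
    {"delta_pos": [0,0,0],"rotation": [0,0,0]}
  ]
}}

```text
time: 16.6
tool_pos: [0.4361, -0.3107, 0.0593]
tcp_rot: [[0.993, -0.12, 0.003], [-0.12, -0.993, -0.001], [0.003, 0.001, -1.0]]
wrist_force: [0.5, 0.9, -2.6]
width: 0.0507
```

```bash
python3 -c "
from look import *
need([.4345,-.310,.0535],-7)"
```

```text
t 16.6 p [ 0.4361 -0.3107  0.0593] yaw -6.92 w 0.0507 F [ 0.5  0.9 -2.6]
shift units total [-0.03 -0.01  0.12]
turn units total [ 0.003 -0.018  0.008]
```

{"op": "play_rows", "data": {
  "commands": [
    {"delta_pos": [-0.02,0,0.05],"rotation": [0,-0.02,0]},
    {"delta_pos": [0,0,0.05],"rotation": [0,0,0]},
    {"delta_pos": [0,0,0.03],"rotation": [0,0,0]},
    {"delta_pos": [0,0,0],"rotation": [0,0,0]}
  ]
}}

```text
time: 17.1
tool_pos: [0.4355, -0.3108, 0.0536]
tcp_rot: [[0.993, -0.121, 0.0], [-0.121, -0.993, -0.001], [0.001, 0.001, -1.0]]
wrist_force: [0.6, 0.5, -2.8]
width: 0.0506
```

{"op": "play_rows", "data": {
  "commands": [
    {"delta_pos": [0,0,0.03],"rotation": [0,0,0]},
    {"delta_pos": [0,0,0.02],"rotation": [0,0,0]}
  ]
}}

```text
time: 17.35
tool_pos: [0.436, -0.3109, 0.0535]
tcp_rot: [[0.993, -0.121, 0.002], [-0.121, -0.993, -0.002], [0.002, 0.001, -1.0]]
wrist_force: [-6.2, 6.0, 9.6]
width: 0.0512
```

Contact at z 0.0535. Release and rise.

{"op": "play_rows", "data": {
  "commands": [
    {"delta_pos": [0,0,0],"rotation": [0,0,0]},
    {"delta_pos": [0,0,0],"rotation": [0,0,0]},
    {"delta_pos": [0,0,0],"rotation": [0,0,0]},
    {"delta_pos": [0,0,0],"rotation": [0,0,0]}
  ],
  "jaw": 100
}}

```text
time: 17.85
tool_pos: [0.4363, -0.3112, 0.0537]
tcp_rot: [[0.993, -0.12, 0.002], [-0.12, -0.993, -0.002], [0.003, 0.002, -1.0]]
wrist_force: [0.6, -0.1, -0.1]
width: 0.0855
```

{"op": "play_rows", "data": {
  "commands": [
    {"delta_pos": [0,0,-0.3],"rotation": [0,0,0]},
    {"delta_pos": [0,0,-0.7],"rotation": [0,0,0]},
    {"delta_pos": [0,0,-0.8],"rotation": [0,0,0]},
    {"delta_pos": [0,0,-0.8],"rotation": [0,0,0]},
    {"delta_pos": [0,0,-0.6],"rotation": [0,0,0]},
    {"delta_pos": [0,0,0],"rotation": [0,0,0]}
  ]
}}

```text
time: 18.6
tool_pos: [0.4356, -0.3107, 0.2243]
tcp_rot: [[0.993, -0.121, 0.005], [-0.121, -0.993, -0.004], [0.005, 0.003, -1.0]]
wrist_force: [0.4, -0.0, -0.5]
width: 0.0855
```

```bash
python3 -c "
from look import *
need([.56,-.016,.2],94)"
```

```text
t 18.6 p [ 0.4356 -0.3107  0.2243] yaw -6.92 w 0.0855 F [ 0.4 -0.  -0.5]
shift units total [ 1.76 -6.15  0.47]
turn units total [ 4.0000e-02 -4.0000e-03 -1.0092e+01]
```

{"op": "play_rows", "data": {
  "commands": [
    {"delta_pos": [0.2,-0.8,0],"rotation": [0,0,0]},
    {"delta_pos": [0.25,-0.95,0],"rotation": [0,0,0]},
    {"delta_pos": [0.25,-0.95,0],"rotation": [0,0,0]},
    {"delta_pos": [0.25,-0.95,0],"rotation": [0,0,0]},
    {"delta_pos": [0.25,-0.9,0],"rotation": [0,0,-0.5]},
    {"delta_pos": [0.1,-0.5,0],"rotation": [0,0,-0.6]},
    {"delta_pos": [0,0,0],"rotation": [0,0,0]},
    {"delta_pos": [0,0,0],"rotation": [0,0,0]}
  ]
}}

```text
time: 19.6
tool_pos: [0.5292, -0.0599, 0.223]
tcp_rot: [[0.997, 0.074, 0.002], [0.074, -0.997, -0.004], [0.002, 0.004, -1.0]]
wrist_force: [0.3, -0.1, 1.1]
width: 0.0854
```

```bash
python3 -c "
from look import *
need([.56,-.016,.2],94)
look('w4');c,p,d=look('t4','top');tops(c,d,(.4355,-.310),a=.07);tops(c,d,(.5386,-.3228),a=.07)"
```

```text
t 19.6 p [ 0.5292 -0.0599  0.223 ] yaw 4.22 w 0.0854 F [ 0.3 -0.1  1.1]
shift units total [ 0.68 -0.83  0.46]
turn units total [ 0.027  0.009 -8.978]
876 z 0.0971 centre [ 436.5 -312.2] size [52.8 53.3] ang 82.5
536 z 0.1029 centre [ 539.1 -323.3] size [46.4 45.8] ang 76.9
```

View pics/w4.png

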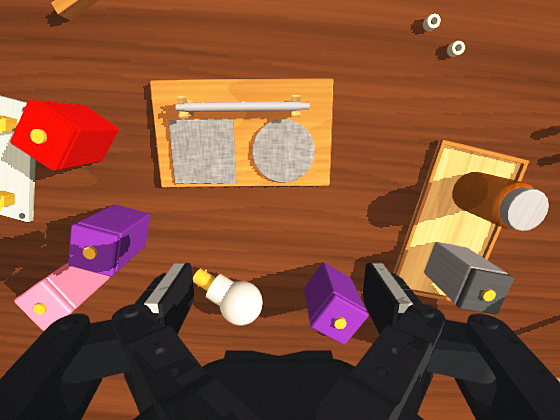

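The wrist view shows jar and tin standing in the tray. Both mats are empty, square at (203,152) and round at (283,151), and the rod runs from (177,106) to (309,106). Now measure mats and rod in both cameras.

```bash
cat > mats.py <<'E'
from look import *
for n in ('w4','t4'):
    c=np.load(n+'.npz');P=cloud(c,c['d']);hsv=cv2.cvtColor(c['p'],cv2.COLOR_RGB2HSV)
    near=(P[:,:,0]>.5)&(P[:,:,0]<.68)&(P[:,:,1]>-.14)&(P[:,:,1]<.11)
    g=near&(hsv[:,:,1]<70)&(P[:,:,2]<.027)&(P[:,:,2]>.008)
    k,l,st,_=cv2.connectedComponentsWithStats(cv2.morphologyEx(g.astype(np.uint8),cv2.MORPH_OPEN,np.ones((3,3))))
    for i in range(1,k):
        if st[i,4]<300: continue
        v,u=np.where(l==i);q=plane(c,np.c_[u,v],.018)[:,:2]*1000
        r=cv2.minAreaRect(q.astype(np.float32));print(n,'mat',np.round(q.mean(0),1),np.round(r[0],1),np.round(r[1],1),round(r[2],1))
    m=near&(P[:,:,2]>.03)&(P[:,:,2]<.05)&(hsv[:,:,1]<60)
    v,u=np.where(m)
    q=plane(c,np.c_[u,v],.040)[:,:2]*1000;r=cv2.minAreaRect(q.astype(np.float32));print(n,'rod',np.round(q.mean(0),1),np.round(r[0],1),np.round(r[1],1),round(r[2],1))
E
python3 mats.py
```

```text
w4 mat [573.9 -63. ] [573.5 -63.3] [75.4 74.6] 4.2
w4 mat [566.2  35.9] [565.3  36.1] [75.9 78.1] 4.0
w4 rod [621.  -12.7] [621.2 -12.8] [  9.5 148.3] 4.7
t4 mat [568.5  62.9] [562.5  61. ] [76.4 25. ] 1.5
t4 mat [560.2 -63.2] [559.7 -65.5] [47.  74.9] 1.0
t4 rod [618.3  24.3] [618.3  15.9] [ 6.3 85.5] 4.6
```

```bash
sed -i "s/('w4','t4')/('w1','top0')/" mats.py; python3 mats.py; python3 -c "
from look import *
need([.60,-.016,.2],94)"
```

```text
w1 mat [581.9  24.1] [566.2  36.1] [76.6 77.7] 4.3
w1 mat [591.5 -55.3] [587.6 -58.7] [46.5 75.5] 18.5
w1 rod [614.1  -7.3] [586.3 -14.4] [ 79.5 150.6] 4.9
top0 mat [553.3  35.8] [565.1  34.4] [76.  76.2] 4.7
top0 mat [558.9 -58.6] [563.3 -61.7] [75.7 54.7] 71.0
top0 rod [607.8  -6.4] [583.6 -17.4] [ 83.1 149.8] 4.2
t 19.7 p [ 0.5292 -0.0602  0.223 ] yaw 4.19 w 0.0853 F [-0.6  0.5  0.4]
shift units total [ 1.48 -0.78  0.46]
turn units total [ 2.800e-02  8.000e-03 -8.981e+00]
```

{"op": "play_rows", "data": {
  "commands": [
    {"delta_pos": [0.7,-0.4,0],"rotation": [0,0,0]},
    {"delta_pos": [0.7,-0.4,0],"rotation": [0,0,0]},
    {"delta_pos": [0,0,0],"rotation": [0,0,1]},
    {"delta_pos": [0,0,0],"rotation": [0,0,1]},
    {"delta_pos": [0,0,0],"rotation": [0,0,1]},
    {"delta_pos": [0,0,0],"rotation": [0,0,1]},
    {"delta_pos": [0,0,0],"rotation": [0,0,1]},
    {"delta_pos": [0,0,0],"rotation": [0,0,1]}
  ],
  "jaw": 40
}}

```text
time: 20.7
tool_pos: [0.5974, -0.0221, 0.2229]
tcp_rot: [[0.52, -0.854, 0.002], [-0.854, -0.52, -0.005], [0.005, 0.001, -1.0]]
wrist_force: [-0.6, 0.9, -0.5]
width: 0.0342
```

{"op": "play_rows", "data": {
  "commands": [
    {"delta_pos": [0,0,0],"rotation": [0,0,1]},
    {"delta_pos": [0,0,0],"rotation": [0,0,1]},
    {"delta_pos": [0,0,0],"rotation": [0,0,1]},
    {"delta_pos": [0,0,0],"rotation": [0,0,0]},
    {"delta_pos": [0,0,0],"rotation": [0,0,0]}
  ]
}}

```text
time: 21.32
tool_pos: [0.5938, -0.0499, 0.2226]
tcp_rot: [[0.04, -0.999, 0.004], [-0.999, -0.04, 0.012], [-0.012, -0.005, -1.0]]
wrist_force: [-0.1, -0.5, -1.0]
width: 0.0346
```

```bash
python3 -c "
from look import *
print(monitor.get_state()['q'])
c,p,d=look('w5');P=cloud(c,d);z=P[:,:,2]
m=(z>.031)&(z<.046)&(P[:,:,0]>.6)&(P[:,:,0]<.645)&(abs(P[:,:,1])<.11)
q=P[m]*1000;r=cv2.minAreaRect(q[:,:2].astype(np.float32));print(m.sum(),q.mean(0),r)
need([.621,-.015,.10],-85.7)"
```

```text
[ -7.62478166  -3.49761081  91.8977511    0.71134669  91.43735507
 170.10099412]
1107 [620.77216678 -17.560047    39.89695441] ((620.51123046875, -13.123855590820312), (24.07938575744629, 150.55227661132812), 4.3630900382995605)
t 21.38 p [ 0.5938 -0.0498  0.2226] yaw -87.69 w 0.0342 F [-0.  -0.3  0.4]
shift units total [-0.64 -0.56  2.46]
turn units total [-0.029  0.066 -0.199]
```

View pics/w5.png

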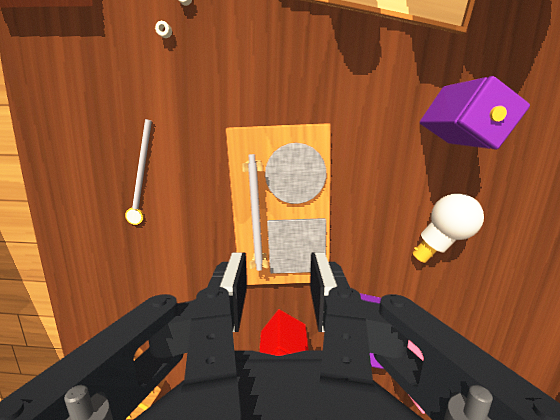

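The wrist view, now facing -y, shows the rod from (253,155) to (260,270) with the mats beside it. Joint 6 is at its limit, so I turn back to the opposite half-turn grasp (yaw +94).

{"op": "play_rows", "data": {
  "commands": [
    {"delta_pos": [0,0,0],"rotation": [0,0,-0.5]},
    {"delta_pos": [0,0,0],"rotation": [0,0,-1]},
    {"delta_pos": [0,0,0],"rotation": [0,0,-1]},
    {"delta_pos": [0,0,0],"rotation": [0,0,-1]},
    {"delta_pos": [0,0,0],"rotation": [0,0,-1]},
    {"delta_pos": [0,0,0],"rotation": [0,0,-1]},
    {"delta_pos": [0,0,0],"rotation": [0,0,-1]},
    {"delta_pos": [0,0,0],"rotation": [0,0,-1]}
  ]
}}

```text
time: 22.38
tool_pos: [0.5941, -0.0469, 0.2227]
tcp_rot: [[0.984, -0.178, 0.004], [-0.178, -0.984, 0.011], [0.002, -0.012, -1.0]]
wrist_force: [0.5, -0.4, 0.0]
width: 0.0341
```

{"op": "play_rows", "data": {
  "commands": [
    {"delta_pos": [0,0,0],"rotation": [0,0,-1]},
    {"delta_pos": [0,0,0],"rotation": [0,0,-1]},
    {"delta_pos": [0,0,0],"rotation": [0,0,-1]},
    {"delta_pos": [0,0,0],"rotation": [0,0,-1]},
    {"delta_pos": [0,0,0],"rotation": [0,0,-1]},
    {"delta_pos": [0,0,0],"rotation": [0,0,-1]},
    {"delta_pos": [0,0,0],"rotation": [0,0,-1]},
    {"delta_pos": [0,0,0],"rotation": [0,0,-1]}
  ]
}}

```text
time: 23.38
tool_pos: [0.5944, -0.0438, 0.2227]
tcp_rot: [[0.3, 0.954, 0.004], [0.954, -0.3, 0.011], [0.011, 0.001, -1.0]]
wrist_force: [0.6, 1.7, -1.0]
width: 0.0344
```

```bash
python3 -c "
from look import *
print(monitor.get_state()['q'])
need([.621,-.015,.10],94.3)"
```

```text
[-6.99362036 -3.47095463 91.86751663  0.6380076  91.45371068 10.49824649]
t 23.38 p [ 0.5944 -0.0438  0.2227] yaw 72.53 w 0.0344 F [ 0.6  1.7 -1. ]
shift units total [0.68 0.33 2.46]
turn units total [ 0.016 -0.064 -2.177]
```

{"op": "play_rows", "data": {
  "commands": [
    {"delta_pos": [0,0,0],"rotation": [0,0,-1]},
    {"delta_pos": [0,0,0],"rotation": [0,0,-0.8]},
    {"delta_pos": [0,0,0],"rotation": [0,0,0]},
    {"delta_pos": [0,0,0],"rotation": [0,0,0]}
  ]
}}

```text
time: 23.88
tool_pos: [0.5945, -0.0424, 0.2227]
tcp_rot: [[-0.017, 1.0, 0.004], [1.0, 0.017, 0.01], [0.01, 0.004, -1.0]]
wrist_force: [-0.1, -0.3, 0.3]
width: 0.034
```

```bash
python3 -c "
from look import *
need([.621,-.015,.10],94.3)"
```

```text
t 23.88 p [ 0.5945 -0.0424  0.2227] yaw 90.99 w 0.034 F [-0.1 -0.3  0.3]
shift units total [0.51 0.53 2.46]
turn units total [ 0.024 -0.059 -0.331]
```

{"op": "play_rows", "data": {
  "commands": [
    {"delta_pos": [0.25,0.25,0.2],"rotation": [0.02,-0.06,-0.33]},
    {"delta_pos": [0.22,0.22,0.5],"rotation": [0,0,0]},
    {"delta_pos": [0,0,0.7],"rotation": [0,0,0]},
    {"delta_pos": [0,0,0.5],"rotation": [0,0,0]},
    {"delta_pos": [0,0,0],"rotation": [0,0,0]},
    {"delta_pos": [0,0,0],"rotation": [0,0,0]}
  ]
}}

```text
time: 24.62
tool_pos: [0.6201, -0.0134, 0.1236]
tcp_rot: [[-0.078, 0.997, 0.0], [0.997, 0.078, -0.002], [-0.002, 0.0, -1.0]]
wrist_force: [1.0, 0.8, 0.1]
width: 0.034
```

```bash
python3 -c "
from look import *
need([.621,-.015,.022],94.3)
c,p,d=look('w6');P=cloud(c,d);z=P[:,:,2]
cv2.imwrite('pics/w6.png',p[:,:,::-1])
m=(z>.031)&(z<.046)&(P[:,:,0]>.6)&(P[:,:,0]<.645)&(P[:,:,1]<.11)&(P[:,:,1]>.02)
q=P[m]*1000;r=cv2.minAreaRect(q[:,:2].astype(np.float32));print(m.sum(),q.mean(0),r,q[:,1].max())
for y in range(20,70,10):
  s=q[abs(q[:,1]-y)<4];print(y,len(s),s[:,0].min(),s[:,0].max(),s.mean(0)) if len(s) else 0
"
```

```text
t 24.62 p [ 0.6201 -0.0134  0.1236] yaw 94.5 w 0.034 F [1.  0.8 0.1]
shift units total [-0.03  0.02  2.03]
turn units total [0.001 0.01  0.02 ]
816 [617.02091673  44.43676233  39.39990576] ((617.0443725585938, 40.61408233642578), (23.15860939025879, 41.83312225341797), 4.123724460601807) 61.76291016668671
20 58 614.2185031502603 623.8992516806784 [619.01879703  22.04605867  40.5090539 ]
30 117 613.4585766472752 623.4032948456096 [618.42195285  30.00971766  40.51492861]
40 120 612.727389018776 622.4896953652491 [617.56351169  39.93716788  40.54495048]
50 209 604.5375550041186 627.7077918172025 [615.58830852  50.82078468  38.82237756]
60 157 604.2899287649902 627.420832482171 [616.5812739   58.33013627  38.14930104]
```

View pics/w6.png

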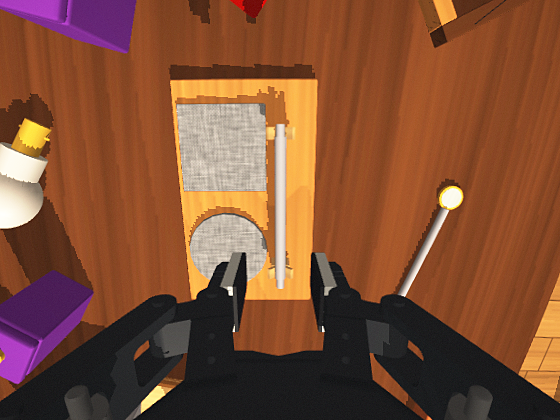

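The wrist view shows the rod at column 280 (rows 123–288), midway between the fingers (243 and 315). Descend.

{"op": "play_rows", "data": {
  "commands": [
    {"delta_pos": [-0.02,0.03,0.3],"rotation": [0,0,0]},
    {"delta_pos": [0,0,0.6],"rotation": [0,0,0]},
    {"delta_pos": [0,0,0.6],"rotation": [0,0,0]},
    {"delta_pos": [0,0,0.3],"rotation": [0,0,0]},
    {"delta_pos": [0,0,0.05],"rotation": [0,0,0]},
    {"delta_pos": [0,0,0],"rotation": [0,0,0]}
  ]
}}

```text
time: 25.42
tool_pos: [0.6239, -0.015, 0.0305]
tcp_rot: [[-0.078, 0.997, 0.006], [0.997, 0.078, -0.002], [-0.003, 0.006, -1.0]]
wrist_force: [0.0, -0.9, 0.1]
width: 0.0341
```

```bash
python3 -c "
from look import *
need([.6215,-.014,.022],94.3)"
```

```text
t 25.43 p [ 0.6239 -0.015   0.0305] yaw 94.47 w 0.0341 F [ 0.  -0.9  0.1]
shift units total [ 0.02 -0.05  0.17]
turn units total [0.033 0.015 0.017]
```

{"op": "play_rows", "data": {
  "commands": [
    {"delta_pos": [0.02,-0.05,0.1],"rotation": [0.03,0.01,0.02]},
    {"delta_pos": [0,0,0.07],"rotation": [0,0,0]},
    {"delta_pos": [0,0,0],"rotation": [0,0,0]}
  ]
}}

```text
time: 25.8
tool_pos: [0.6222, -0.0142, 0.0234]
tcp_rot: [[-0.074, 0.997, 0.003], [0.997, 0.074, -0.001], [-0.001, 0.003, -1.0]]
wrist_force: [-0.3, 1.1, -1.3]
width: 0.0342
```

{"op": "play_rows", "data": {
  "commands": [
    {"delta_pos": [0,0,0],"rotation": [0,0,0]},
    {"delta_pos": [0,0,0],"rotation": [0,0,0]},
    {"delta_pos": [0,0,0],"rotation": [0,0,0]},
    {"delta_pos": [0,0,0],"rotation": [0,0,0]},
    {"delta_pos": [0,0,0],"rotation": [0,0,0]}
  ],
  "jaw": 0,
  "squeeze": 50
}}

```text
time: 26.42
tool_pos: [0.6225, -0.0142, 0.0239]
tcp_rot: [[-0.074, 0.997, 0.004], [0.997, 0.074, -0.001], [-0.001, 0.004, -1.0]]
wrist_force: [-0.4, 0.3, 0.3]
width: -0.0001
```

```bash
python3 -c "
from look import *
print(monitor.get_state()['width'],monitor.get_state()['wrist_force'])
c,p,d=look('w7');c,p2,d=look('s7','scene')
a=p;b=cv2.resize(p2[200:300,220:360],(560,400))
cv2.imwrite('pics/c7.png',cv2.resize(np.hstack([a[:400],b]),(800,286))[:,:,::-1])"
```

```text
-5.814982298580363e-05 [-0.38404138  0.28404995  0.28085773]
```

View pics/c7.png

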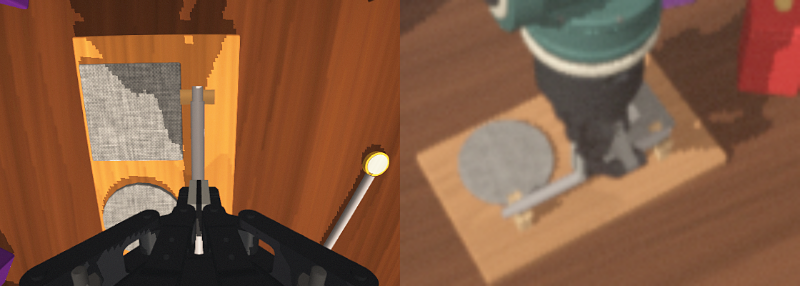

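The rod is between or under the fingers and still in its notches, yet the width reads 0. A small lift will show whether it is held.

{"op": "play_rows", "data": {
  "commands": [
    {"delta_pos": [0,0,-0.1],"rotation": [0,0,0]},
    {"delta_pos": [0,0,-0.3],"rotation": [0,0,0]},
    {"delta_pos": [0,0,-0.3],"rotation": [0,0,0]},
    {"delta_pos": [0,0,0],"rotation": [0,0,0]},
    {"delta_pos": [0,0,0],"rotation": [0,0,0]}
  ]
}}

```text
time: 27.15
tool_pos: [0.6228, -0.0142, 0.0627]
tcp_rot: [[-0.074, 0.997, 0.005], [0.997, 0.074, -0.001], [-0.002, 0.005, -1.0]]
wrist_force: [-0.8, 0.5, -0.3]
width: 0.0
```

```bash
python3 -c "
from look import *
need([0.6225,-0.0142,0.06])
c,p,d=look('w8');P=cloud(c,d);c2,p2,d2=look('s8','scene');P2=cloud(c2,d2)
for Q,D in((P,p),(P2,p2)):
  z=Q[:,:,2];m=(z>.03)&(z<.09)&(Q[:,:,0]>.606)&(Q[:,:,0]<.64)&(Q[:,:,1]<.09)&(Q[:,:,1]>-.11)
  q=Q[m]*1000;print(len(q))
  for y in range(-95,80,12):
    s=q[abs(q[:,1]-y)<4]
    if len(s)>3: print(y,len(s),np.percentile(s,95,axis=0).round(0)[2],s.mean(0).round(1))
"
```

```text
t 27.15 p [ 0.6228 -0.0142  0.0627] yaw 94.26 w 0.0 F [-0.8  0.5 -0.3]
shift units total [ 0.   -0.01  0.05]
2442
-23 93 42.0 [622.3 -21.3  40.3]
-11 178 88.0 [621.1 -10.9  43.5]
1 201 89.0 [6.214e+02 6.000e-01 4.700e+01]
13 185 42.0 [619.8  13.   40.6]
25 198 42.0 [618.7  25.   40.4]
37 207 42.0 [617.8  36.9  40.5]
49 322 42.0 [616.5  49.8  39.3]
61 216 41.0 [617.1  59.   38.2]
330
-83 13 40.0 [626.4 -82.9  38.6]
-71 29 41.0 [625.2 -71.5  38.5]
-59 17 43.0 [624.9 -59.1  39.5]
-47 19 43.0 [623.9 -46.8  39.3]
-35 16 42.0 [623.4 -35.1  40.5]
-23 22 89.0 [623.1 -23.2  52.6]
-11 16 54.0 [621.6 -11.4  43.1]
1 16 43.0 [620.8   0.8  40. ]
13 14 42.0 [619.1  13.   39.7]
25 12 43.0 [619.5  24.9  39.9]
37 13 41.0 [618.   36.9  38.4]
49 21 41.0 [617.1  49.7  38. ]
61 11 41.0 [616.4  58.8  37.4]
```

```bash
python3 -c "
from look import *
for n in('s8','w8'):
  c=np.load(n+'.npz');Q=cloud(c,c['d']).reshape(-1,3)*1000
  m=(Q[:,2]>46)&(Q[:,2]<130)&(abs(Q[:,0]-623)<40)&(abs(Q[:,1]+14)<22);Q=Q[m]
  for z in range(46,130,6):
    s=Q[(Q[:,2]>=z)&(Q[:,2]<z+6)]
    if len(s):print(n,z,len(s),s.min(0).round(0),s.max(0).round(0))
c=np.load('s8.npz');cv2.imwrite('pics/s8c.png',cv2.resize(c['p'][215:285,240:340,::-1],None,fx=6,fy=6,interpolation=cv2.INTER_CUBIC))
"
```

```text
s8 82 4 [627. -23.  83.] [632. -18.  87.]
s8 88 12 [619. -26.  88.] [633. -13.  94.]
s8 94 11 [618. -26.  94.] [635. -17.  99.]
s8 100 10 [618. -26. 101.] [635. -19. 105.]
s8 106 13 [618. -26. 106.] [635. -20. 112.]
s8 112 5 [618. -26. 114.] [632. -21. 117.]
s8 118 5 [615. -26. 119.] [632. -25. 124.]
s8 124 17 [599. -28. 125.] [648.  -1. 130.]
w8 82 30 [615.  -4.  86.] [628.  -2.  88.]
w8 88 234 [609.  -9.  88.] [635.  -2.  94.]
w8 94 307 [608.  -9.  94.] [635.  -2. 100.]
w8 100 326 [608.  -9. 100.] [635.  -2. 106.]
w8 106 393 [608.  -9. 106.] [635.  -2. 112.]
w8 112 262 [608.  -8. 112.] [635.  -2. 118.]
w8 118 622 [604. -26. 118.] [639.  -1. 124.]
w8 124 1054 [591. -26. 124.] [653.   1. 130.]
```

View pics/s8c.png

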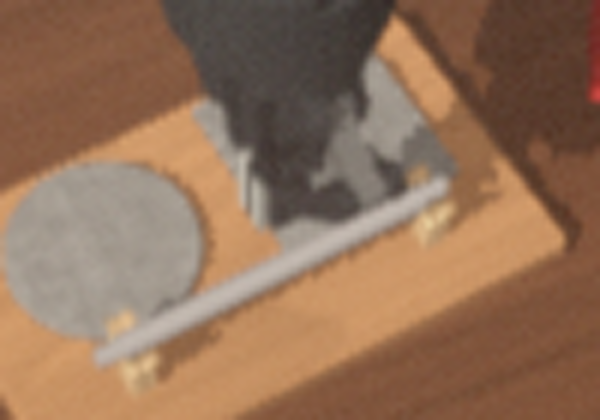

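The depth clouds from both cameras put the real fingertips about 21 mm higher than the reported TCP (0.084 against 0.063). The fingers therefore closed above the rod, which is untouched. Lateral position is right. I allow for the offset, so tool z ≈ 0.001 for the rod.

{"op": "play_rows", "data": {
  "commands": [
    {"delta_pos": [0,0,0],"rotation": [0.02,0,0]},
    {"delta_pos": [0,0,0],"rotation": [0,0,0]},
    {"delta_pos": [0,0,0.3],"rotation": [0,0,0]},
    {"delta_pos": [0,0,0.4],"rotation": [0,0,0]},
    {"delta_pos": [0,0,0.2],"rotation": [0,0,0]},
    {"delta_pos": [0,0,0],"rotation": [0,0,0]}
  ],
  "jaw": 40
}}

```text
time: 28.0
tool_pos: [0.6213, -0.0142, 0.0115]
tcp_rot: [[-0.074, 0.997, -0.003], [0.997, 0.074, -0.001], [-0.001, -0.003, -1.0]]
wrist_force: [0.6, -1.3, 0.9]
width: 0.0342
```

```bash
python3 -c "
from look import *
need([.622,-.014,.002],94.3)"
```

```text
t 28.0 p [ 0.6213 -0.0142  0.0115] yaw 94.26 w 0.0342 F [ 0.6 -1.3  0.9]
shift units total [0.   0.01 0.19]
turn units total [-0.015  0.005 -0.004]
```

{"op": "play_rows", "data": {
  "commands": [
    {"delta_pos": [0,0,0.08],"rotation": [-0.01,0,0]},
    {"delta_pos": [0,0,0.06],"rotation": [0,0,0]},
    {"delta_pos": [0,0,0],"rotation": [0,0,0]}
  ]
}}

```text
time: 28.38
tool_pos: [0.6218, -0.0142, 0.0048]
tcp_rot: [[-0.074, 0.997, 0.0], [0.997, 0.074, -0.001], [-0.001, 0.0, -1.0]]
wrist_force: [-0.7, 0.4, 0.2]
width: 0.0345
```

{"op": "play_rows", "data": {
  "commands": [
    {"delta_pos": [0,0,0],"rotation": [0,0,0]},
    {"delta_pos": [0,0,0],"rotation": [0,0,0]},
    {"delta_pos": [0,0,0],"rotation": [0,0,0]},
    {"delta_pos": [0,0,0],"rotation": [0,0,0]},
    {"delta_pos": [0,0,0],"rotation": [0,0,0]}
  ],
  "jaw": 0,
  "squeeze": 50
}}

```text
time: 29.0
tool_pos: [0.6219, -0.0142, 0.0055]
tcp_rot: [[-0.074, 0.997, 0.001], [0.997, 0.074, -0.001], [-0.001, 0.001, -1.0]]
wrist_force: [-0.5, -0.2, -0.6]
width: 0.0075
```

{"op": "play_rows", "data": {
  "commands": [
    {"delta_pos": [0,0,-0.1],"rotation": [0,0,0]},
    {"delta_pos": [0,0,-0.4],"rotation": [0,0,0]},
    {"delta_pos": [0,0,-0.7],"rotation": [0,0,0]},
    {"delta_pos": [0,0,-0.8],"rotation": [0,0,0]},
    {"delta_pos": [0,0,-0.7],"rotation": [0,0,0]},
    {"delta_pos": [0,0,-0.5],"rotation": [0,0,0]},
    {"delta_pos": [0,0,0],"rotation": [0,0,0]}
  ]
}}

```text
time: 29.88
tool_pos: [0.6221, -0.014, 0.1789]
tcp_rot: [[-0.074, 0.997, 0.007], [0.997, 0.074, -0.001], [-0.002, 0.007, -1.0]]
wrist_force: [-0.7, 0.3, -1.8]
width: 0.0081
```

```bash
python3 -c "
from look import *
need([.5357,.2924,.16],168.8)"
```

```text
t 29.88 p [ 0.6221 -0.014   0.1789] yaw 94.26 w 0.0081 F [-0.7  0.3 -1.8]
shift units total [ 6.24 -1.27  0.36]
turn units total [ 0.025  0.034 -7.454]
```

{"op": "play_rows", "data": {
  "commands": [
    {"delta_pos": [0.4,-0.1,0],"rotation": [0,0,0]},
    {"delta_pos": [0.8,-0.17,0],"rotation": [0,0,0]},
    {"delta_pos": [0.8,-0.17,0],"rotation": [0,0,0]},
    {"delta_pos": [0.8,-0.17,0],"rotation": [0,0,0]},
    {"delta_pos": [0.8,-0.17,0],"rotation": [0,0,0]},
    {"delta_pos": [0.8,-0.17,0],"rotation": [0,0,0]},
    {"delta_pos": [0.8,-0.17,0],"rotation": [0,0,0]},
    {"delta_pos": [0.4,-0.1,0],"rotation": [0,0,0]}
  ]
}}

```text
time: 30.88
tool_pos: [0.5309, 0.2733, 0.1704]
tcp_rot: [[-0.074, 0.997, -0.003], [0.997, 0.074, -0.003], [-0.002, -0.004, -1.0]]
wrist_force: [0.3, -0.4, -0.8]
width: 0.0083
```

{"op": "play_rows", "data": {
  "commands": [
    {"delta_pos": [0,0,0],"rotation": [0,0,-0.6]},
    {"delta_pos": [0,0,0],"rotation": [0,0,-0.9]},
    {"delta_pos": [0,0,0],"rotation": [0,0,-1]},
    {"delta_pos": [0,0,0],"rotation": [0,0,-1]},
    {"delta_pos": [0,0,0],"rotation": [0,0,-1]},
    {"delta_pos": [0,0,0],"rotation": [0,0,-1]},
    {"delta_pos": [0,0,0],"rotation": [0,0,-1]},
    {"delta_pos": [0,0,0],"rotation": [0,0,-0.6]}
  ]
}}

```text
time: 31.88
tool_pos: [0.5204, 0.2802, 0.1609]
tcp_rot: [[-0.978, 0.209, -0.016], [0.209, 0.978, -0.007], [0.015, -0.01, -1.0]]
wrist_force: [-0.8, -0.0, -1.3]
width: 0.0079
```

```bash
python3 -c "
from look import *
print(monitor.get_state()['q'])
need([.5357,.2924,.16],168.8)"
```

```text
[ 2.57991879e+01 -2.08829080e+00  9.62635342e+01  5.55322842e-02
  8.68427287e+01 -5.21266901e+01]
t 31.88 p [0.5204 0.2802 0.1609] yaw 167.92 w 0.0079 F [-0.8 -0.  -1.3]
shift units total [-0.25  0.3   0.01]
turn units total [-0.057 -0.084 -0.088]
```

{"op": "play_rows", "data": {
  "commands": [
    {"delta_pos": [-0.15,0.17,0.1],"rotation": [-0.05,-0.08,-0.09]},
    {"delta_pos": [-0.1,0.12,0.3],"rotation": [0,0,0]},
    {"delta_pos": [0,0,0.2],"rotation": [0,0,0]},
    {"delta_pos": [0,0,0],"rotation": [0,0,0]},
    {"delta_pos": [0,0,0],"rotation": [0,0,0]}
  ]
}}

```text
time: 32.5
tool_pos: [0.5343, 0.2936, 0.1255]
tcp_rot: [[-0.98, 0.198, -0.004], [0.198, 0.98, -0.002], [0.003, -0.003, -1.0]]
wrist_force: [0.3, 0.2, -0.5]
width: 0.0083
```

```bash
sed -i "s/('w1','top0')/('t9',)/" mats.py; python3 -c "
from look import *
need([.5357,.2924,.10],168.8)
look('t9','top');look('w9');look('s9','scene')
a=cv2.imread('pics/w9.png');b=cv2.imread('pics/t9.png')[100:310,70:350]
cv2.imwrite('pics/c9.png',cv2.resize(np.hstack([a,cv2.resize(b,(560,420))]),(800,300)))
c=np.load('t9.npz');Q=cloud(c,c['d']);z=Q[:,:,2];near=(abs(Q[:,:,0]-.535)<.11)&(abs(Q[:,:,1]-.292)<.09)
for n in('t9','s9'):
  c=np.load(n+'.npz');Q=cloud(c,c['d']).reshape(-1,3);m=(abs(Q[:,0]-.535)<.1)&(abs(Q[:,1]-.292)<.06)&(Q[:,2]>.10)&(Q[:,2]<.15)
  u=np.array([np.cos(np.radians(-11.2)),np.sin(np.radians(-11.2))]);p=np.array(monitor.get_state()['tool_pos'])[:2]
  a=(Q[m][:,:2]-p)@u;b=(Q[m][:,:2]-p)@np.array([-u[1],u[0]]);k=abs(b)<.012
  print(n,k.sum(),'rod ends along',a[k].min(),a[k].max(), 'z',np.median(Q[m][k][:,2]))
"; python3 mats.py
```

```text
t 32.5 p [0.5343 0.2936 0.1255] yaw 168.6 w 0.0083 F [ 0.3  0.2 -0.5]
shift units total [-0.03 -0.02  0.51]
turn units total [-0.017 -0.019 -0.019]
t9 mat [572.5 -65.3] [572.7 -65.4] [72.8 75.1] 1.0
t9 mat [564.5  34.3] [564.9  34.2] [76.6 76.5] 4.5Traceback (most recent call last):
  File "<string>", line 12, in <module>
    print(n,k.sum(),'rod ends along',a[k].min(),a[k].max(), 'z',np.median(Q[m][k][:,2]))
                                     ~~~~~~~~^^
    return umr_minimum(a, axis, None, out, keepdims, initial, where)
ValueError: zero-size array to reduction operation minimum which has no identity
Traceback (most recent call last):
  File "mats.py", line 13, in <module>
    q=plane(c,np.c_[u,v],.040)[:,:2]*1000;r=cv2.minAreaRect(q.astype(np.float32));print(n,'rod',np.round(q.mean(0),1),np.round(r[0],1),np.round(r[1],1),round(r[2],1))
      ~~~~~^^^^^^^^^^^^^^^^^^^
  File "h.py", line 7, in plane
    r=ray(c,uv)@np.array(c['rotation']).T; p=np.array(c['position'])
      ~~~^^^^^^
  File "h.py", line 4, in ray
    n=cv2.undistortPoints(np.array(uv,float).reshape(-1,1,2),np.array(c['mtx']),np.array(c['distortion'])).reshape(-1,2)
      ~~~~~~~~~~~~~~~~~~~^^^^^^^^^^^^^^^^^^^^^^^^^^^^^^^^^^^^^^^^^^^^^^^^^^^^^^^^^^^^^^^^^^^^^^^^^^^^^^^^^
cv2.error: OpenCV(4.12.0) /io/opencv/modules/calib3d/src/undistort.dispatch.cpp:347: error: (-215:Assertion failed) CV_IS_MAT(_src) && CV_IS_MAT(_dst) && (_src->rows == 1 || _src->cols == 1) && (_dst->rows == 1 || _dst->cols == 1) && _src->cols + _src->rows - 1 == _dst->rows + _dst->cols - 1 && (CV_MAT_TYPE(_src->type) == CV_32FC2 || CV_MAT_TYPE(_src->type) == CV_64FC2) && (CV_MAT_TYPE(_dst->type) == CV_32FC2 || CV_MAT_TYPE(_dst->type) == CV_64FC2) in function 'cvUndistortPointsInternal'
```

View pics/c9.png

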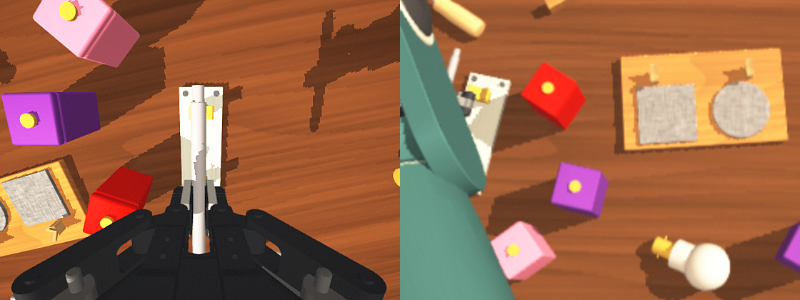

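The left half (wrist) shows the rod above and along the jig, with its far end at (198,87) and the plate end at about (202,88). In the right half (top), both mats are clear and give the return targets.

```bash
python3 -c "
from look import *
ph=np.radians(-11.2);u=np.array([np.cos(ph),np.sin(ph)]);v=np.array([-u[1],u[0]]);p=np.array([.5343,.2936])
for n in('t9','s9','w9'):
  c=np.load(n+'.npz');Q=cloud(c,c['d']).reshape(-1,3);hs=cv2.cvtColor(c['p'],cv2.COLOR_RGB2HSV).reshape(-1,3)
  a=(Q[:,:2]-p)@u;b=(Q[:,:2]-p)@v
  k=(abs(b)<.015)&(abs(a)<.1)&(Q[:,2]>.145)&(Q[:,2]<.168)
  print(n,k.sum(),'along',a[k].min(),a[k].max(),'z',np.percentile(Q[k][:,2],[5,50,95]))
  for x in np.arange(-.08,.081,.016):
    s=k&(abs(a-x)<.005)
    if s.sum()>3: print('  ',round(x,3),s.sum(),'b',b[s].min().round(4),b[s].max().round(4),'zmax',np.percentile(Q[s][:,2],90).round(4))
c=np.load('w9.npz');Q=cloud(c,c['d']).reshape(-1,3);a=(Q[:,:2]-p)@u;b=(Q[:,:2]-p)@v
k=(abs(b)<.04)&(abs(a)<.11)&(Q[:,2]>.006)&(Q[:,2]<.014);print('plate',a[k].min(),a[k].max(),b[k].min(),b[k].max())
k=(abs(b)<.04)&(abs(a)<.11)&(Q[:,2]>.02)&(Q[:,2]<.05);print('V',a[k].min(),a[k].max(),b[k].min(),b[k].max())
r=cv2.minAreaRect((Q[(abs(b)<.04)&(abs(a)<.11)&(Q[:,2]>.006)&(Q[:,2]<.014)][:,:2]*1000).astype(np.float32));print(r)
"
```

```text
t9 111 along 0.03609141199154405 0.0755361290085095 z [0.15825474 0.16149834 0.1639775 ]
   0.048 33 b -0.0071 0.0024 zmax 0.1637
   0.064 27 b -0.0071 0.0016 zmax 0.1629
s9 177 along -0.0583856778765677 0.07388017446455512 z [0.15328911 0.16000316 0.16482298]
   -0.048 4 b -0.0 0.0047 zmax 0.1623
   0.0 10 b -0.0145 0.0054 zmax 0.1645
   0.016 16 b -0.0092 0.0023 zmax 0.1624
   0.032 17 b -0.0044 0.0031 zmax 0.1621
   0.048 18 b -0.0047 0.0031 zmax 0.1619
   0.064 19 b -0.0036 0.005 zmax 0.1621
w9 5254 along -0.07609185792954992 0.04614969153325904 z [0.15712118 0.16095094 0.16348677]
   -0.08 53 b -0.0035 0.0038 zmax 0.1611
   -0.064 507 b -0.0045 0.0053 zmax 0.1622
   -0.048 484 b -0.0047 0.0053 zmax 0.1623
   -0.032 440 b -0.0045 0.0049 zmax 0.1623
   -0.016 715 b -0.0101 0.0109 zmax 0.1646
   0.0 309 b -0.0036 0.0044 zmax 0.1621
   0.016 263 b -0.0041 0.0042 zmax 0.1619
   0.032 277 b -0.0043 0.0049 zmax 0.1618
   0.048 36 b -0.0044 0.0049 zmax 0.161
plate -0.07882181133909175 0.06048127766119549 -0.02492927582717361 0.03123783359272376
V -0.0564388050179728 0.044111932412298716 -0.011717769486034783 0.01788480086361666
((525.9170532226562, 298.477294921875), (56.150550842285156, 139.3109588623047), 78.80911254882812)
```

{"op": "play_rows", "data": {
  "commands": [
    {"delta_pos": [-0.03,0.02,0.3],"rotation": [-0.02,-0.02,-0.02]},
    {"delta_pos": [0,0,0.6],"rotation": [0,0,0]},
    {"delta_pos": [0,0,0.6],"rotation": [0,0,0]},
    {"delta_pos": [0,0,0.25],"rotation": [0,0,0]},
    {"delta_pos": [0,0,0],"rotation": [0,0,0]},
    {"delta_pos": [0,0,0],"rotation": [0,0,0]}
  ]
}}

```text
time: 33.4
tool_pos: [0.5369, 0.2944, 0.0355]
tcp_rot: [[-0.981, 0.194, 0.004], [0.194, 0.981, 0.002], [-0.003, 0.003, -1.0]]
wrist_force: [0.3, 0.9, -1.1]
width: 0.0077
```

```bash
cat > jig.py <<'E'
from look import *
s=monitor.get_state();p=np.array(s['tool_pos'])[:2];tz=s['tool_pos'][2]+.0315
need([.5355,.2932,.004],168.8)
ph=np.radians(-11.2);u=np.array([np.cos(ph),np.sin(ph)]);v=np.array([-u[1],u[0]])
for n in('wrist','scene'):
  c,pp,d=look('j_'+n,n);Q=cloud(c,d).reshape(-1,3);a=(Q[:,:2]-p)@u;b=(Q[:,:2]-p)@v
  def pr(t,k):
    if k.sum()>5: print(n,t,k.sum(),'a',a[k].min().round(4),a[k].max().round(4),'b',b[k].min().round(4),b[k].max().round(4),'z',np.percentile(Q[k][:,2],90).round(4))
  near=(abs(b)<.04)&(abs(a)<.11)
  pr('plate',near&(Q[:,2]>.006)&(Q[:,2]<.014));pr('V+',near&(Q[:,2]>.02)&(Q[:,2]<.044)&(a>.03));pr('V-',near&(Q[:,2]>.02)&(Q[:,2]<.044)&(a<-.03))
  pr('rod+',near&(abs(b)<.009)&(abs(Q[:,2]-tz-.003)<.006)&(a>.02));pr('rod-',near&(abs(b)<.009)&(abs(Q[:,2]-tz-.003)<.006)&(a<-.02))
E
python3 jig.py
```

```text
t 33.4 p [0.5369 0.2944 0.0355] yaw 168.82 w 0.0077 F [ 0.3  0.9 -1.1]
shift units total [ 0.02 -0.03  0.63]
turn units total [0.017 0.019 0.002]
wrist plate 8273 a -0.08 0.0779 b -0.0265 0.0298 z 0.0106
wrist V+ 16 a 0.0537 0.0574 b -0.0084 0.0088 z 0.038
wrist V- 943 a -0.0589 -0.0426 b -0.0132 0.0166 z 0.04
wrist rod+ 664 a 0.0201 0.0465 b -0.0044 0.005 z 0.0719
wrist rod- 2640 a -0.0762 -0.0201 b -0.005 0.005 z 0.0718
scene plate 779 a -0.0814 0.08 b -0.0285 0.0299 z 0.0112
scene V+ 77 a 0.0401 0.0583 b -0.013 0.0124 z 0.0373
scene V- 44 a -0.0592 -0.0417 b -0.0135 0.0053 z 0.0382
scene rod+ 85 a 0.0201 0.074 b -0.0059 0.0057 z 0.0721
scene rod- 14 a -0.0658 -0.0428 b -0.0037 0.0051 z 0.0724
```

{"op": "play_rows", "data": {
  "commands": [
    {"delta_pos": [0,0.02,0.1],"rotation": [0.02,0.02,0]},
    {"delta_pos": [0,0,0.2],"rotation": [0,0,0]},
    {"delta_pos": [0,0,0.1],"rotation": [0,0,0]},
    {"delta_pos": [0,0,0.05],"rotation": [0,0,0]},
    {"delta_pos": [0,0,0],"rotation": [0,0,0]}
  ]
}}

```text
time: 34.12
tool_pos: [0.5376, 0.2957, 0.0124]
tcp_rot: [[-0.981, 0.194, 0.001], [0.194, 0.981, 0.0], [-0.001, 0.0, -1.0]]
wrist_force: [-0.5, -0.2, -0.6]
width: 0.008
```

```bash
python3 jig.py
```

```text
t 34.12 p [0.5376 0.2957 0.0124] yaw 168.82 w 0.008 F [-0.5 -0.2 -0.6]
shift units total [ 0.03 -0.06  0.17]
turn units total [0.001 0.005 0.002]
wrist plate 10044 a -0.0808 0.0259 b -0.0279 0.0279 z 0.0105
wrist V+ 258 a 0.0328 0.0563 b -0.0081 0.0083 z 0.0359
wrist V- 1432 a -0.0762 -0.043 b -0.0147 0.0151 z 0.0401
wrist rod+ 662 a 0.02 0.0465 b -0.0043 0.0051 z 0.0488
wrist rod- 2634 a -0.0762 -0.02 b -0.0049 0.0051 z 0.0489
scene plate 664 a -0.0814 0.0799 b -0.0303 0.0279 z 0.0111
scene V+ 71 a 0.0345 0.0739 b -0.0139 0.0142 z 0.0421
scene rod+ 78 a 0.0207 0.0739 b -0.005 0.0056 z 0.0494
scene rod- 13 a -0.0606 -0.0405 b -0.0047 0.0044 z 0.0498
```

Rod and jig agree within 1 mm both ways. Seat it.

{"op": "play_rows", "data": {
  "commands": [
    {"delta_pos": [0,0,0.07],"rotation": [0,0,0]},
    {"delta_pos": [0,0,0.06],"rotation": [0,0,0]},
    {"delta_pos": [0,0,0.03],"rotation": [0,0,0]},
    {"delta_pos": [0,0,0.02],"rotation": [0,0,0]}
  ]
}}

```text
time: 34.72
tool_pos: [0.5379, 0.2958, 0.0036]
tcp_rot: [[-0.981, 0.194, 0.002], [0.194, 0.981, 0.0], [-0.002, 0.001, -1.0]]
wrist_force: [-3.4, -2.3, 6.7]
width: 0.008
```

{"op": "play_rows", "data": {
  "commands": [
    {"delta_pos": [0,0,0.02],"rotation": [0,0,0]},
    {"delta_pos": [0,0,0.01],"rotation": [0,0,0]}
  ]
}}

```text
time: 34.98
tool_pos: [0.538, 0.2958, 0.0036]
tcp_rot: [[-0.981, 0.194, 0.002], [0.194, 0.981, 0.0], [-0.002, 0.001, -1.0]]
wrist_force: [-4.1, -2.8, 5.3]
width: 0.0081
```

Seated at z 0.0036, against 0.0035 predicted. Release.

{"op": "play_rows", "data": {
  "commands": [
    {"delta_pos": [0,0,0],"rotation": [0,0,0]},
    {"delta_pos": [0,0,0],"rotation": [0,0,0]},
    {"delta_pos": [0,0,0],"rotation": [0,0,0]},
    {"delta_pos": [0,0,0],"rotation": [0,0,0]}
  ],
  "jaw": 40
}}

```text
time: 35.48
tool_pos: [0.5382, 0.2959, 0.0038]
tcp_rot: [[-0.981, 0.194, 0.002], [0.194, 0.981, 0.001], [-0.002, 0.001, -1.0]]
wrist_force: [0.0, -0.5, -0.4]
width: 0.0343
```

{"op": "play_rows", "data": {
  "commands": [
    {"delta_pos": [0,0,-0.2],"rotation": [0,0,0]},
    {"delta_pos": [0,0,-0.6],"rotation": [0,0,0]},
    {"delta_pos": [0,0,-0.9],"rotation": [0,0,0]},
    {"delta_pos": [0,0,-0.9],"rotation": [0,0,0]},
    {"delta_pos": [0,0,-0.9],"rotation": [0,0,0]},
    {"delta_pos": [0,0,-0.4],"rotation": [0,0,0]},
    {"delta_pos": [0,0,0],"rotation": [0,0,0]}
  ]
}}

```text
time: 36.35
tool_pos: [0.5372, 0.2955, 0.2075]
tcp_rot: [[-0.981, 0.194, 0.003], [0.194, 0.981, 0.001], [-0.003, 0.001, -1.0]]
wrist_force: [1.0, 0.7, 0.3]
width: 0.0342
```

```bash
python3 -c "
from look import *
need([.538,.2958,.2],168.8)
p=np.array([.538,.2958]);ph=np.radians(-11.2);u=np.array([np.cos(ph),np.sin(ph)]);v=np.array([-u[1],u[0]])
for n in('wrist','scene'):
  c,pp,d=look('k_'+n,n);Q=cloud(c,d).reshape(-1,3);a=(Q[:,:2]-p)@u;b=(Q[:,:2]-p)@v
  for t,k in (('plate',(abs(b)<.04)&(abs(a)<.11)&(Q[:,2]>.006)&(Q[:,2]<.014)),('rod',(abs(b)<.012)&(abs(a)<.1)&(Q[:,2]>.032)&(Q[:,2]<.046)&(cv2.cvtColor(pp,cv2.COLOR_RGB2HSV).reshape(-1,3)[:,1]<60))):
    print(n,t,k.sum(),'a',a[k].min().round(4),a[k].max().round(4),'b',b[k].min().round(4),b[k].max().round(4),'z',np.percentile(Q[k][:,2],[50,95]).round(4))
print(monitor.get_state()['q'])
need([.539,-.323,.2],-7.1)
"
```

```text
t 36.35 p [0.5372 0.2955 0.2075] yaw 168.82 w 0.0342 F [1.  0.7 0.3]
shift units total [-0.01  0.01  0.15]
turn units total [0.008 0.015 0.002]
wrist plate 4101 a -0.0813 0.0782 b -0.0276 0.0285 z [0.0096 0.011 ]
wrist rod 980 a -0.0765 0.0737 b -0.0074 0.0049 z [0.0387 0.0403]
scene plate 739 a -0.0819 0.0795 b -0.0299 0.0283 z [0.0091 0.0116]
scene rod 184 a -0.0779 0.0737 b -0.0072 0.0047 z [0.0379 0.041 ]
[ 2.64475487e+01 -1.02439044e+00  9.11134172e+01 -2.86240618e-02
  8.99167042e+01 -5.23740617e+01]
t 36.45 p [0.5366 0.2952 0.2051] yaw 168.82 w 0.0339 F [-0.4  0.  -0.2]
shift units total [ -2.44 -12.12   0.11]
turn units total [2.0000e-03 4.0000e-03 1.7592e+01]
```

{"op": "play_rows", "data": {
  "commands": [
    {"delta_pos": [-0.2,-0.8,0],"rotation": [0,0,0]},
    {"delta_pos": [-0.2,-0.98,-0.05],"rotation": [0,0,0]},
    {"delta_pos": [-0.2,-0.98,-0.05],"rotation": [0,0,0]},
    {"delta_pos": [-0.2,-0.98,-0.05],"rotation": [0,0,0]},
    {"delta_pos": [-0.2,-0.98,-0.05],"rotation": [0,0,0]},
    {"delta_pos": [-0.2,-0.98,-0.05],"rotation": [0,0,0]},
    {"delta_pos": [-0.2,-0.98,-0.05],"rotation": [0,0,0]},
    {"delta_pos": [-0.2,-0.98,-0.05],"rotation": [0,0,0]}
  ],
  "jaw": 100
}}

```text
time: 37.45
tool_pos: [0.5364, -0.1053, 0.2055]
tcp_rot: [[-0.982, 0.188, -0.023], [0.189, 0.982, -0.003], [0.022, -0.007, -1.0]]
wrist_force: [1.1, -0.3, -0.5]
width: 0.0853
```

```bash
python3 -c "
from look import *
need([.539,-.323,.2],172.9)"
```

```text
t 37.45 p [ 0.5364 -0.1053  0.2055] yaw 169.13 w 0.0853 F [ 1.1 -0.3 -0.5]
shift units total [-0.87 -4.27  0.12]
turn units total [-0.035 -0.126 -0.376]
```

{"op": "play_rows", "data": {
  "commands": [
    {"delta_pos": [-0.18,-0.9,0],"rotation": [0,0,0]},
    {"delta_pos": [-0.18,-0.9,0],"rotation": [0,0,0]},
    {"delta_pos": [-0.18,-0.9,0],"rotation": [0,0,0]},
    {"delta_pos": [-0.18,-0.8,0],"rotation": [0,0,0]},
    {"delta_pos": [0,0,0],"rotation": [-0.03,-0.1,-0.35]},
    {"delta_pos": [0,0,0],"rotation": [0,0,0]}
  ]
}}

```text
time: 38.2
tool_pos: [0.5341, -0.2921, 0.1914]
tcp_rot: [[-0.991, 0.132, -0.02], [0.132, 0.991, 0.008], [0.021, 0.005, -1.0]]
wrist_force: [0.4, 1.6, -0.5]
width: 0.0853
```

```bash
python3 -c "
from look import *
need([.539,-.323,.13],172.9)"
```

```text
t 38.2 p [ 0.5341 -0.2921  0.1914] yaw 172.44 w 0.0853 F [ 0.4  1.6 -0.5]
shift units total [-0.2  -0.61  1.22]
turn units total [ 0.03  -0.121 -0.047]
```

{"op": "play_rows", "data": {
  "commands": [
    {"delta_pos": [-0.1,-0.3,0],"rotation": [0.03,-0.12,-0.05]},
    {"delta_pos": [-0.07,-0.25,0.2],"rotation": [0,0,0]},
    {"delta_pos": [0,0,0.5],"rotation": [0,0,0]},
    {"delta_pos": [0,0,0.3],"rotation": [0,0,0]},
    {"delta_pos": [0,0,0],"rotation": [0,0,0]},
    {"delta_pos": [0,0,0],"rotation": [0,0,0]}
  ]
}}

```text
time: 38.95
tool_pos: [0.5394, -0.3224, 0.1367]
tcp_rot: [[-0.992, 0.124, -0.002], [0.124, 0.992, 0.0], [0.002, 0.0, -1.0]]
wrist_force: [0.2, 0.0, -0.4]
width: 0.0856
```

```bash
python3 -c "
from look import *
need([.539,-.323,.031],172.9)"
```

```text
t 38.95 p [ 0.5394 -0.3224  0.1367] yaw 172.86 w 0.0856 F [ 0.2  0.  -0.4]
shift units total [ 0.   -0.01  2.11]
turn units total [ 0.    -0.009 -0.004]
```

{"op": "play_rows", "data": {
  "commands": [
    {"delta_pos": [0,0,0.3],"rotation": [0,0,0]},
    {"delta_pos": [0,0,0.6],"rotation": [0,0,0]},
    {"delta_pos": [0,0,0.6],"rotation": [0,0,0]},
    {"delta_pos": [0,0,0.4],"rotation": [0,0,0]},
    {"delta_pos": [0,0,0.05],"rotation": [0,0,0]},
    {"delta_pos": [0,0,0],"rotation": [0,0,0]}
  ]
}}

```text
time: 39.7
tool_pos: [0.5405, -0.3229, 0.0373]
tcp_rot: [[-0.992, 0.124, 0.002], [0.124, 0.992, -0.002], [-0.002, -0.002, -1.0]]
wrist_force: [0.2, -0.2, 0.5]
width: 0.0849
```

{"op": "play_rows", "data": {
  "commands": [
    {"delta_pos": [0,0,0],"rotation": [0,0,0]},
    {"delta_pos": [0,0,0],"rotation": [0,0,0]},
    {"delta_pos": [0,0,0],"rotation": [0,0,0]},
    {"delta_pos": [0,0,0],"rotation": [0,0,0]},
    {"delta_pos": [0,0,0],"rotation": [0,0,0]},
    {"delta_pos": [0,0,0],"rotation": [0,0,0]}
  ],
  "jaw": 0,
  "squeeze": 50
}}

```text
time: 40.45
tool_pos: [0.5414, -0.3233, 0.0397]
tcp_rot: [[-0.992, 0.124, 0.004], [0.124, 0.992, -0.004], [-0.005, -0.003, -1.0]]
wrist_force: [-0.2, 0.2, -2.8]
width: 0.0524
```

{"op": "play_rows", "data": {
  "commands": [
    {"delta_pos": [0,0,-0.1],"rotation": [0,0,0]},
    {"delta_pos": [0,0,-0.4],"rotation": [0,0,0]},
    {"delta_pos": [0,0,-0.7],"rotation": [0,0,0]},
    {"delta_pos": [0,0,-0.7],"rotation": [0,0,0]},
    {"delta_pos": [0,0,-0.5],"rotation": [0,0,0]},
    {"delta_pos": [0,0,-0.3],"rotation": [0,0,0]},
    {"delta_pos": [0,0,0],"rotation": [0,0,0]}
  ]
}}

```text
time: 41.32
tool_pos: [0.5408, -0.3229, 0.1859]
tcp_rot: [[-0.992, 0.124, 0.008], [0.124, 0.992, -0.006], [-0.008, -0.005, -1.0]]
wrist_force: [-0.0, 0.1, -3.0]
width: 0.052
```

```bash
python3 -c "
from look import *
need([.5740,-.0655,.16],184.5)"
```

```text
t 41.33 p [ 0.5408 -0.3229  0.1859] yaw 172.89 w 0.052 F [-0.   0.1 -3. ]
shift units total [-0.02  5.19  0.49]
turn units total [-0.032  0.045 -1.161]
```

{"op": "play_rows", "data": {
  "commands": [
    {"delta_pos": [0,0.4,0],"rotation": [0,0,0]},
    {"delta_pos": [0,0.8,0],"rotation": [0,0,0]},
    {"delta_pos": [0,0.8,0],"rotation": [0,0,0]},
    {"delta_pos": [0,0.8,0],"rotation": [0,0,0]},
    {"delta_pos": [0,0.8,0],"rotation": [0,0,-0.3]},
    {"delta_pos": [0,0.6,0],"rotation": [0,0,-0.4]},
    {"delta_pos": [0,0.3,0],"rotation": [0,0,-0.4]},
    {"delta_pos": [0,0,0],"rotation": [0,0,0]}
  ]
}}

```text
time: 42.32
tool_pos: [0.5622, -0.0854, 0.1758]
tcp_rot: [[-0.997, -0.075, -0.004], [-0.075, 0.997, -0.0], [0.004, -0.0, -1.0]]
wrist_force: [-0.6, -0.6, -2.1]
width: 0.052
```

```bash
python3 -c "
from look import *
need([.5742,-.0653,.1],184.5)"
```

```text
t 42.33 p [ 0.5622 -0.0854  0.1758] yaw -175.73 w 0.052 F [-0.6 -0.6 -2.1]
shift units total [-0.28  0.38  1.51]
turn units total [-0.    -0.022 -0.023]
```

{"op": "play_rows", "data": {
  "commands": [
    {"delta_pos": [-0.15,0.2,0.1],"rotation": [0,-0.02,-0.02]},
    {"delta_pos": [-0.12,0.16,0.3],"rotation": [0,0,0]},
    {"delta_pos": [0,0,0.5],"rotation": [0,0,0]},
    {"delta_pos": [0,0,0.4],"rotation": [0,0,0]},
    {"delta_pos": [0,0,0.2],"rotation": [0,0,0]},
    {"delta_pos": [0,0,0],"rotation": [0,0,0]},
    {"delta_pos": [0,0,0],"rotation": [0,0,0]}
  ]
}}

```text
time: 43.2
tool_pos: [0.5748, -0.0654, 0.094]
tcp_rot: [[-0.997, -0.072, -0.003], [-0.072, 0.997, 0.0], [0.003, 0.001, -1.0]]
wrist_force: [-0.1, 0.1, -2.8]
width: 0.0522
```

```bash
python3 -c "
from look import *
need([.5742,-.0653,.0537],184.5)
c,p,d=look('t10','top');tops(c,d,(.5726,-.0655),a=.11,b=.19);c,p,d=look('s10','scene');tops(c,d,(.5726,-.0655),a=.11,b=.19)"
```

```text
t 43.2 p [ 0.5748 -0.0654  0.094 ] yaw -175.85 w 0.0522 F [-0.1  0.1 -2.8]
shift units total [0.01 0.   0.81]
turn units total [ 0.004 -0.016 -0.035]
290 z 0.1637 centre [562.7 -65. ] size [88.4 25. ] ang 86.2
528 z 0.158 centre [579.  -65.1] size [34.4 89. ] ang 0.6
```

{"op": "play_rows", "data": {
  "commands": [
    {"delta_pos": [0.01,0,0.2],"rotation": [0,-0.01,-0.03]},
    {"delta_pos": [0,0,0.3],"rotation": [0,0,0]},
    {"delta_pos": [0,0,0.15],"rotation": [0,0,0]},
    {"delta_pos": [0,0,0.05],"rotation": [0,0,0]},
    {"delta_pos": [0,0,0],"rotation": [0,0,0]}
  ]
}}

```text
time: 43.92
tool_pos: [0.5743, -0.0655, 0.057]
tcp_rot: [[-0.997, -0.078, -0.0], [-0.078, 0.997, 0.0], [0.0, 0.0, -1.0]]
wrist_force: [0.3, -0.0, -2.3]
width: 0.0523
```

```bash
python3 -c "
from look import *
need([.5742,-.0653,.0537],184.5)"
```

```text
t 43.92 p [ 0.5743 -0.0655  0.057 ] yaw -175.54 w 0.0523 F [ 0.3 -0.  -2.3]
shift units total [0.   0.   0.07]
turn units total [ 0.003 -0.001 -0.004]
```

{"op": "play_rows", "data": {
  "commands": [
    {"delta_pos": [0,0,0.04],"rotation": [0,0,0]},
    {"delta_pos": [0,0,0.04],"rotation": [0,0,0]},
    {"delta_pos": [0,0,0.02],"rotation": [0,0,0]}
  ]
}}

```text
time: 44.3
tool_pos: [0.5752, -0.0655, 0.0537]
tcp_rot: [[-0.997, -0.078, 0.002], [-0.078, 0.997, 0.0], [-0.002, 0.0, -1.0]]
wrist_force: [-4.1, 2.1, 12.2]
width: 0.0517
```

{"op": "play_rows", "data": {
  "commands": [
    {"delta_pos": [0,0,0.02],"rotation": [0,0,0]},
    {"delta_pos": [0,0,0.01],"rotation": [0,0,0]}
  ]
}}

```text
time: 44.55
tool_pos: [0.5757, -0.0655, 0.0537]
tcp_rot: [[-0.997, -0.078, 0.004], [-0.078, 0.997, 0.0], [-0.004, -0.0, -1.0]]
wrist_force: [-0.9, 0.2, -0.4]
width: 0.0518
```

{"op": "play_rows", "data": {
  "commands": [
    {"delta_pos": [0,0,0],"rotation": [0,0,0]},
    {"delta_pos": [0,0,0],"rotation": [0,0,0]},
    {"delta_pos": [0,0,0],"rotation": [0,0,0]},
    {"delta_pos": [0,0,0],"rotation": [0,0,0]}
  ],
  "jaw": 100
}}

```text
time: 45.05
tool_pos: [0.576, -0.0655, 0.0539]
tcp_rot: [[-0.997, -0.078, 0.004], [-0.078, 0.997, 0.0], [-0.004, -0.0, -1.0]]
wrist_force: [1.0, 0.2, -0.6]
width: 0.0856
```

{"op": "play_rows", "data": {
  "commands": [
    {"delta_pos": [0,0,-0.3],"rotation": [0,0,0]},
    {"delta_pos": [0,0,-0.7],"rotation": [0,0,0]},
    {"delta_pos": [0,0,-0.9],"rotation": [0,0,0]},
    {"delta_pos": [0,0,-0.8],"rotation": [0,0,0]},
    {"delta_pos": [0,0,-0.3],"rotation": [0,0,0]},
    {"delta_pos": [0,0,0],"rotation": [0,0,0]}
  ]
}}

```text
time: 45.8
tool_pos: [0.575, -0.0655, 0.2123]
tcp_rot: [[-0.997, -0.078, 0.006], [-0.078, 0.997, -0.0], [-0.006, -0.001, -1.0]]
wrist_force: [-0.6, -1.1, -0.5]
width: 0.0853
```

```bash
python3 -c "
from look import *
need([.4365,-.3115,.2],172.9)"
```

```text
t 45.8 p [ 0.575  -0.0655  0.2123] yaw -175.53 w 0.0853 F [-0.6 -1.1 -0.5]
shift units total [ 3.15 -4.69  0.23]
turn units total [-1.000e-03  3.500e-02  1.157e+00]
```

{"op": "play_rows", "data": {
  "commands": [
    {"delta_pos": [0.5,-0.75,0],"rotation": [0,0,0]},
    {"delta_pos": [0.55,-0.85,0],"rotation": [0,0,0]},
    {"delta_pos": [0.55,-0.85,0],"rotation": [0,0,0]},
    {"delta_pos": [0.55,-0.85,0],"rotation": [0,0,0]},
    {"delta_pos": [0.4,-0.55,0],"rotation": [0,0,0.3]},
    {"delta_pos": [0.2,-0.3,0],"rotation": [0,0,0.4]},
    {"delta_pos": [0,0,0],"rotation": [0,0,0.4]},
    {"delta_pos": [0,0,0],"rotation": [0,0,0]}
  ]
}}

```text
time: 46.8
tool_pos: [0.4469, -0.2869, 0.1992]
tcp_rot: [[-0.993, 0.121, -0.007], [0.121, 0.993, 0.007], [0.008, 0.006, -1.0]]
wrist_force: [-0.2, 0.6, 0.4]
width: 0.0858
```

```bash
python3 -c "
from look import *
need([.4365,-.3115,.13],172.9)
c,p,d=look('t11','top');tops(c,d,(.5726,-.0655));tops(c,d,(.4365,-.3115),a=.07)"
```

```text
t 46.8 p [ 0.4469 -0.2869  0.1992] yaw 173.06 w 0.0858 F [-0.2  0.6  0.4]
shift units total [ 0.14 -0.52  1.38]
turn units total [ 0.035 -0.045  0.016]
533 z 0.1169 centre [573.2 -66.4] size [44.6 45.1] ang 77.1
82 z 0.0967 centre [ 450.9 -290.8] size [11.7 33.6] ang 59.1
```

Jar stands at (573.2, −66.4), mat centre (572.6, −65.3), so about 1 mm off. Now the tin.

{"op": "play_rows", "data": {
  "commands": [
    {"delta_pos": [0.08,-0.3,0.1],"rotation": [0.03,-0.04,0.02]},
    {"delta_pos": [0.06,-0.2,0.3],"rotation": [0,0,0]},
    {"delta_pos": [0,0,0.5],"rotation": [0,0,0]},
    {"delta_pos": [0,0,0.3],"rotation": [0,0,0]},
    {"delta_pos": [0,0,0],"rotation": [0,0,0]},
    {"delta_pos": [0,0,0],"rotation": [0,0,0]}
  ]
}}

```text
time: 47.6
tool_pos: [0.4359, -0.3126, 0.1345]
tcp_rot: [[-0.993, 0.12, -0.002], [0.12, 0.993, 0.001], [0.002, 0.001, -1.0]]
wrist_force: [0.2, 0.5, 0.0]
width: 0.0855
```

```bash
python3 -c "
from look import *
need([.437,-.3115,.036],172.9)"
```

```text
t 47.6 p [ 0.4359 -0.3126  0.1345] yaw 173.13 w 0.0855 F [0.2 0.5 0. ]
shift units total [-0.02  0.02  1.97]
turn units total [ 0.006 -0.01   0.023]
```

{"op": "play_rows", "data": {
  "commands": [
    {"delta_pos": [-0.02,0.02,0.3],"rotation": [0,0,0.02]},
    {"delta_pos": [0,0,0.6],"rotation": [0,0,0]},
    {"delta_pos": [0,0,0.6],"rotation": [0,0,0]},
    {"delta_pos": [0,0,0.3],"rotation": [0,0,0]},
    {"delta_pos": [0,0,0.05],"rotation": [0,0,0]},
    {"delta_pos": [0,0,0],"rotation": [0,0,0]}
  ]
}}

```text
time: 48.35
tool_pos: [0.4384, -0.312, 0.0403]
tcp_rot: [[-0.992, 0.123, 0.002], [0.123, 0.992, -0.001], [-0.002, -0.001, -1.0]]
wrist_force: [-0.2, -0.8, -0.2]
width: 0.0856
```

{"op": "play_rows", "data": {
  "commands": [
    {"delta_pos": [0,0,0],"rotation": [0,0,0]},
    {"delta_pos": [0,0,0],"rotation": [0,0,0]},
    {"delta_pos": [0,0,0],"rotation": [0,0,0]},
    {"delta_pos": [0,0,0],"rotation": [0,0,0]},
    {"delta_pos": [0,0,0],"rotation": [0,0,0]},
    {"delta_pos": [0,0,0],"rotation": [0,0,0]}
  ],
  "jaw": 0,
  "squeeze": 50
}}

```text
time: 49.1
tool_pos: [0.4391, -0.3125, 0.0422]
tcp_rot: [[-0.992, 0.123, 0.004], [0.123, 0.992, -0.003], [-0.004, -0.002, -1.0]]
wrist_force: [-0.2, 0.1, -1.0]
width: 0.0515
```

{"op": "play_rows", "data": {
  "commands": [
    {"delta_pos": [0,0,-0.1],"rotation": [0,0,0]},
    {"delta_pos": [0,0,-0.4],"rotation": [0,0,0]},
    {"delta_pos": [0,0,-0.7],"rotation": [0,0,0]},
    {"delta_pos": [0,0,-0.8],"rotation": [0,0,0]},
    {"delta_pos": [0,0,-0.7],"rotation": [0,0,0]},
    {"delta_pos": [0,0,-0.4],"rotation": [0,0,0]},
    {"delta_pos": [0,0,0],"rotation": [0,0,0]}
  ]
}}

```text
time: 49.98
tool_pos: [0.4381, -0.3118, 0.2081]
tcp_rot: [[-0.992, 0.123, 0.006], [0.123, 0.992, -0.005], [-0.007, -0.004, -1.0]]
wrist_force: [-0.1, -0.3, -3.7]
width: 0.0518
```

```bash
python3 -c "
from look import *
need([.5655,.0342,.2],184.5)"
```

```text
t 49.98 p [ 0.4381 -0.3118  0.2081] yaw 172.94 w 0.0518 F [-0.1 -0.3 -3.7]
shift units total [-1.68  7.18  0.15]
turn units total [-0.026  0.035 -1.156]
```

{"op": "play_rows", "data": {
  "commands": [
    {"delta_pos": [-0.1,0.45,0],"rotation": [0,0,0]},
    {"delta_pos": [-0.2,0.85,0],"rotation": [0,0,0]},
    {"delta_pos": [-0.2,0.85,-0.03],"rotation": [0,0,0]},
    {"delta_pos": [-0.2,0.85,-0.03],"rotation": [0,0,0]},
    {"delta_pos": [-0.2,0.85,-0.03],"rotation": [0,0,0]},
    {"delta_pos": [-0.2,0.85,-0.03],"rotation": [0,0,0]},
    {"delta_pos": [-0.2,0.85,-0.03],"rotation": [0,0,0]},
    {"delta_pos": [-0.2,0.6,0],"rotation": [0,0,-0.3]}
  ]
}}

```text
time: 50.98
tool_pos: [0.5498, -0.0075, 0.2027]
tcp_rot: [[-0.997, 0.074, -0.008], [0.074, 0.997, -0.0], [0.008, -0.001, -1.0]]
wrist_force: [0.2, -1.2, -2.7]
width: 0.0515
```

{"op": "play_rows", "data": {
  "commands": [
    {"delta_pos": [0,0.3,0],"rotation": [0,0,-0.4]},
    {"delta_pos": [0,0,0],"rotation": [0,0,-0.4]},
    {"delta_pos": [0,0,0],"rotation": [0,0,0]},
    {"delta_pos": [0,0,0],"rotation": [0,0,0]}
  ]
}}

```text
time: 51.48
tool_pos: [0.5499, 0.0104, 0.1964]
tcp_rot: [[-0.997, -0.071, -0.016], [-0.071, 0.997, -0.0], [0.016, 0.001, -1.0]]
wrist_force: [-0.4, 1.0, -3.1]
width: 0.0514
```

```bash
python3 -c "
from look import *
need([.567,.0342,.1],184.5)"
```

```text
t 51.48 p [0.5499 0.0104 0.1964] yaw -175.92 w 0.0514 F [-0.4  1.  -3.1]
shift units total [-0.41  0.45  1.92]
turn units total [ 0.007 -0.092 -0.042]
```

{"op": "play_rows", "data": {
  "commands": [
    {"delta_pos": [-0.2,0.25,0.1],"rotation": [0,-0.09,-0.04]},
    {"delta_pos": [-0.17,0.18,0.2],"rotation": [0,0,0]},
    {"delta_pos": [0,0,0.5],"rotation": [0,0,0]},
    {"delta_pos": [0,0,0.5],"rotation": [0,0,0]},
    {"delta_pos": [0,0,0.4],"rotation": [0,0,0]},
    {"delta_pos": [0,0,0.2],"rotation": [0,0,0]},
    {"delta_pos": [0,0,0],"rotation": [0,0,0]},
    {"delta_pos": [0,0,0],"rotation": [0,0,0]}
  ]
}}

```text
time: 52.48
tool_pos: [0.569, 0.0364, 0.0958]
tcp_rot: [[-0.997, -0.075, 0.0], [-0.075, 0.997, 0.002], [-0.0, 0.002, -1.0]]
wrist_force: [-0.4, 0.4, -1.8]
width: 0.0515
```

```bash
python3 -c "
from look import *
need([.567,.0342,.0562],184.5)"
```

```text
t 52.48 p [0.569  0.0364 0.0958] yaw -175.68 w 0.0515 F [-0.4  0.4 -1.8]
shift units total [ 0.04 -0.04  0.79]
turn units total [ 0.009  0.003 -0.018]
```

{"op": "play_rows", "data": {
  "commands": [
    {"delta_pos": [0.04,-0.04,0.2],"rotation": [0.01,0,-0.02]},
    {"delta_pos": [0,0,0.3],"rotation": [0,0,0]},
    {"delta_pos": [0,0,0.15],"rotation": [0,0,0]},
    {"delta_pos": [0,0,0.03],"rotation": [0,0,0]},
    {"delta_pos": [0,0,0],"rotation": [0,0,0]}
  ]
}}

```text
time: 53.1
tool_pos: [0.5675, 0.034, 0.0603]
tcp_rot: [[-0.997, -0.079, 0.002], [-0.079, 0.997, -0.0], [-0.002, -0.0, -1.0]]
wrist_force: [-0.0, 0.2, -3.0]
width: 0.0516
```

```bash
python3 -c "
from look import *
need([.567,.0342,.0562],184.5)"
```

```text
t 53.1 p [0.5675 0.034  0.0603] yaw -175.48 w 0.0516 F [-0.   0.2 -3. ]
shift units total [0.01 0.   0.08]
turn units total [-0.002  0.011  0.002]
```

{"op": "play_rows", "data": {
  "commands": [
    {"delta_pos": [0.01,0,0.05],"rotation": [0,0.01,0]},
    {"delta_pos": [0,0,0.04],"rotation": [0,0,0]},
    {"delta_pos": [0,0,0.03],"rotation": [0,0,0]}
  ]
}}

```text
time: 53.48
tool_pos: [0.5677, 0.0341, 0.0561]
tcp_rot: [[-0.997, -0.079, 0.002], [-0.079, 0.997, -0.0], [-0.002, -0.0, -1.0]]
wrist_force: [-9.6, 1.7, 20.4]
width: 0.0514
```

{"op": "play_rows", "data": {
  "commands": [
    {"delta_pos": [0,0,0.02],"rotation": [0,0,0]},
    {"delta_pos": [0,0,0.01],"rotation": [0,0,0]}
  ]
}}

```text
time: 53.72
tool_pos: [0.5682, 0.0342, 0.0562]
tcp_rot: [[-0.997, -0.079, 0.004], [-0.079, 0.997, -0.0], [-0.004, -0.001, -1.0]]
wrist_force: [-1.4, -0.2, 0.6]
width: 0.0513
```

{"op": "play_rows", "data": {
  "commands": [
    {"delta_pos": [0,0,0],"rotation": [0,0,0]},
    {"delta_pos": [0,0,0],"rotation": [0,0,0]},
    {"delta_pos": [0,0,0],"rotation": [0,0,0]},
    {"delta_pos": [0,0,0],"rotation": [0,0,0]}
  ],
  "jaw": 100
}}

```text
time: 54.22
tool_pos: [0.5686, 0.0342, 0.0564]
tcp_rot: [[-0.997, -0.079, 0.005], [-0.079, 0.997, -0.0], [-0.005, -0.001, -1.0]]
wrist_force: [0.0, -0.5, -0.2]
width: 0.0853
```

{"op": "play_rows", "data": {
  "commands": [
    {"delta_pos": [0,0,-0.3],"rotation": [0,0,0]},
    {"delta_pos": [0,0,-0.7],"rotation": [0,0,0]},
    {"delta_pos": [0,0,-0.9],"rotation": [0,0,0]},
    {"delta_pos": [0,0,-0.9],"rotation": [0,0,0]},
    {"delta_pos": [0.2,-0.8,-0.3],"rotation": [0,0,0]},
    {"delta_pos": [0.2,-0.9,0],"rotation": [0,0,0]},
    {"delta_pos": [0.2,-0.9,0],"rotation": [0,0,0]},
    {"delta_pos": [0.2,-0.9,0],"rotation": [0,0,0]}
  ]
}}

```text
time: 55.22
tool_pos: [0.5414, -0.1458, 0.2256]
tcp_rot: [[-0.996, -0.084, 0.011], [-0.084, 0.996, -0.001], [-0.011, -0.002, -1.0]]
wrist_force: [0.0, -0.2, 1.1]
width: 0.0851
```

{"op": "play_rows", "data": {
  "commands": [
    {"delta_pos": [0,-0.9,0],"rotation": [0,0,0]},
    {"delta_pos": [0,-0.9,0],"rotation": [0,0,0]},
    {"delta_pos": [0,-0.6,0],"rotation": [0,0,0]},
    {"delta_pos": [0,0,0],"rotation": [0,0,0]},
    {"delta_pos": [0,0,0],"rotation": [0,0,0]},
    {"delta_pos": [0,0,0],"rotation": [0,0,0]}
  ]
}}

```text
time: 55.98
tool_pos: [0.5503, -0.271, 0.2324]
tcp_rot: [[-0.997, -0.081, 0.016], [-0.081, 0.997, -0.004], [-0.016, -0.005, -1.0]]
wrist_force: [0.4, 0.4, -0.0]
width: 0.0857
```

```bash
python3 -c "
from look import *
need([.567,.0342,.0562])
c,p,d=look('t12','top');tops(c,d,(.5726,-.0655));tops(c,d,(.565,.034))
P=cloud(c,d).reshape(-1,3)
print('mats 572.6 -65.3 ; 564.8 34.2')
pt=np.array([.538,.2958]);ph=np.radians(-11.2);u=np.array([np.cos(ph),np.sin(ph)]);v=np.array([-u[1],u[0]])
a=(P[:,:2]-pt)@u;b=(P[:,:2]-pt)@v
s=cv2.cvtColor(p,cv2.COLOR_RGB2HSV).reshape(-1,3)[:,1]<60
for n,k in(('plate',(abs(b)<.035)&(abs(a)<.1)&(P[:,2]>.006)&(P[:,2]<.014)),('rod',(abs(b)<.012)&(abs(a)<.1)&(P[:,2]>.032)&(P[:,2]<.046)&s)):print(n,k.sum(),a[k].min(),a[k].max(),b[k].min(),b[k].max(),np.percentile(P[k][:,2],[50,90]))
d0=np.load('top0.npz');diff=cv2.absdiff(d0['p'],p)[255:305,240:305];print('bulb diff',diff.mean(),diff.max())
s,ps,_=look('s12','scene');cv2.imwrite('pics/f.png',np.hstack([p[100:310,60:480],ps[130:340,100:480]])[:,:,::-1])
"
```

```text
t 55.98 p [ 0.5503 -0.271   0.2324] yaw -175.35 w 0.0857 F [ 0.4  0.4 -0. ]
shift units total [-0.77  6.07  3.51]
540 z 0.1168 centre [572.7 -66.2] size [44.6 44.6] ang 77.8
866 z 0.1107 centre [564.6  33.6] size [52.6 51.8] ang 4.3
mats 572.6 -65.3 ; 564.8 34.2
plate 1707 -0.0967110829628098 0.07974829581758043 -0.03195682241876053 0.027354423826490948 [0.01067579 0.01284066]
rod 407 -0.07483330342147868 0.0737802951322214 -0.007710008079200924 0.0034457839768966547 [0.03955039 0.04221108]
bulb diff 11.261128205128205 48
```

View pics/f.png

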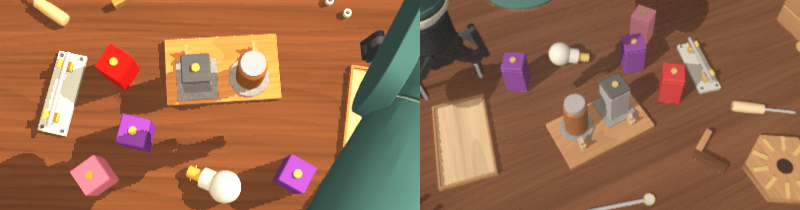

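The final picture shows the jar and tin upright in the middle of their mats, the rod lying in both jig notches, the tray empty, and the bulb and look-alikes in place.

```bash
python3 -c "
from workcell import job
print(job.sign_off())"
```

```text
the job is handed in; nothing more can be done
None
```

The job is done and handed in at about 56 s of the 125 s allowed. I moved the jar and then the tin to the side tray, laid the rod in the pivot jig, and put both back on their mats.

**Last checks (camera measurements):**
- **Jar:** upright, about 1 mm from the centre of the round mat.
- **Tin:** upright, under 1 mm from the centre of the square mat and square to it within about 1°.
- **Rod:** seated in both notches, centred within about 1–2 mm. Its top reads 39–42 mm above the bench, where 40 mm is expected.
- **Bulb and look-alikes:** they look unmoved. I judged this by eye, because the before-and-after picture comparison around the bulb was affected by changed shadows (mean difference 11 levels).
- **Forces:** the largest wrist force I saw at the end of a move was about 23 N, when setting the tin down. It was not read continuously.

**What failed or disagreed:**
- **Finger offset:** the real fingertips sit about 21 mm higher than the reported tool position. My first try at the rod therefore closed on nothing above it, without touching it. The first grips on the jar and tin were higher than the recommended 66 mm, so the first jar grip probably took in part of the cap. I corrected this for the rod and both returns.
- **Joint 6:** it came within 0.03° of its limit (170.10 of 170.13) during one turn, so I used the opposite grasp direction.
- **Cameras:** the wrist and top cameras differed by 2–4 mm. I relied on the top camera for the mats because it matched where the gripper had set things down.

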